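Pack the slicer's blade plates into their tray and snap the cover on

TASK

Pack the vegetable slicer's three L-shaped blade plates away in their white tray, blades and grip fins up, turned and placed so that all three lie flat on the tray's floor side by side. Then set the domed cover on the tray and press it straight down until the hooks at both ends have clicked over its flange, and let go. Leave the lemon, the salt shaker, the peeler and the flat tin where they are.

Things in the scene. Friction and masses are not known exactly. Their poses are not given: they have to be found in the camera images.
- tray: white open tray, fixed. Origin: centre of underside; long side along y, z up. Outside 137 (x) x 197 (y), 18 high; inner floor at z 6; inside 129 x 189 mm, walls flared above z 14. The plates fill 120 x 180 mm of it in one arrangement only (or all turned by half a turn), with about 2 mm between neighbours. At the middle of each short end a snap hook 30 mm wide stands outside the wall, up to z 37.
- hook_left (a joint): bending of the snap hook at the tray's +y end, rad: 0 upright, grows outward to 0.4, springs back. Nose slopes inward from z 36 (tray frame), 105 mm from the tray's middle, down to a flat catch at z 23, 98 mm from the middle, 2.7 mm over the cover's flange. Pushing the cover past both hooks takes about 7 to 13 N.
- hook_right (a joint): the same for the snap hook at the tray's -y end
- cover: white domed cover, hollow, 0.22 kg, right way up. Origin: centre of underside (skirt edges). 151 (x) x 201 (y), top at z 36. Bar grip on top: 64 mm in x, 12 mm in y, z 36 to 62. Flange: 4 mm, underside at z 6, ends at y +-100.5. Home: flange on the tray's rim, flared skirts outside its long walls, origin 12 mm above the tray's origin, same yaw or half a turn; clears the fins of flat plates.
- plate_wide: L-shaped grey plastic plate, 8 mm thick, lower edges bevelled 2 mm, blades on top. Upright grip fin on top: 34 mm in its x, 12 mm in its y, from 8 to 34 mm up. Origin: underside, below the fin's middle; z up. Outline, mm: x -52 to 68, y -32 to 28 and x -52 to -12, y 28 to 88. The largest, 120x120 overall; 80 g.
- plate_slim: L-shaped grey plastic plate, 8 mm thick, lower edges bevelled 2 mm, blades on top. Upright grip fin on top: 34 mm in its x, 12 mm in its y, from 8 to 34 mm up. Origin: underside, below the fin's middle; z up. Outline, mm: x -10 to 30, y -92 to 28 and x -90 to -10, y -12 to 28. Two 40 mm wide arms, 120x120 overall; 70 g.
- plate_small: L-shaped grey plastic plate, 8 mm thick, lower edges bevelled 2 mm, blades on top. Upright grip fin on top: 34 mm in its x, 12 mm in its y, from 8 to 34 mm up. Origin: underside, below the fin's middle; z up. Outline, mm: x -18 to 22, y -34 to 46 and x -58 to -18, y 26 to 46. The smallest, 80x80 overall; 50 g.
- lemon: bystander: lemon, 78x55x56 mm; not part of the job
- salt: bystander: glass salt shaker with a grey domed cap, 44 mm across, 90 mm tall; not part of the job
- peeler: bystander: green-handled peeler lying flat, 170x25x18 mm; not part of the job
- sardines: bystander: flat oblong tin, 63x105x24 mm; not part of the job
Things that resemble listed ones, but are neither listed nor needed, are in the scene too. What is shaped like the cover but green is not meant.

How it is judged:
By the outcome, as a careful person would: the job done as asked, in the order asked, and still so for the second after the job is handed in, with the robot touching nothing.
It also fails if it takes over 72 s, if anything falls off the work surface, if the arm or the gripper's body presses on something with over 40 N, if the wrist force passes 120 N, or if a joint passes its speed limit or range.

ROBOT

A 6-joint arm with a two-finger parallel gripper is mounted at the origin on a cart in front of the work surface, level with it; the furniture and walls round the work are solid. World frame = base frame: x ahead of the robot, y to its left, z up, the work surface at z = 0. Lengths are in m, angles in rad, forces in N, time in s.
With the tool pointing down it reaches from about 0.25 to 0.725 m from the base axis. Payload 9.7 kg.
Tool frame: the origin (TCP) lies on the centre line of the jaws, within the pads' length; the fingertips stand 25 mm ahead of it and the grasp point (between the pads) lies 6 mm ahead of it (bot.tips_ahead is the distance from the TCP to the fingertips, in m); z points along the fingers, y is the line along which they close (so a half turn about z gives the same grasp; the last joint's range is limited). The gripper opens to 85 mm and grips with 20 to 120 N. Pads are 22 mm wide; open, the fingers measure 114 mm over their backs; the gripper's body (76 mm by 85 mm) begins 54 mm behind the grasp point. The pads swing forward as they close: fully open they stand 13 mm farther back than shut.
Start: joints at [1.349, 0.087, 0.176, 1.66, 0, 1.571], TCP at [0.121, 0.537, 0.256] pointing down, gripper open.
Joint ranges: [-3.13, 3.13], [-0.85, 1.81], [-1.15, 1.24], [-2.2, 2.28], [-1.44, 1.52], [-3.14, 3.14]. Speed limits (rad/s): [2.22, 2.22, 2.57, 3.14, 3.14, 3.14].

INTERFACE

Orientations are given as a rotation vector (axis times angle).
In Python, from workcell import observe, get_image, bot gives the robot as it stands.
- The arm moves only by the tool play_rows, never from a script. Its argument "steps" is a list of rows, each an object with "hand": the opening, from -1 (shut) to 1 (fully open); "xyz": the shift along the tool's x, y, z in mm, a list of three; "turn": the turn, a rotation vector about the tool's x, y, z in degrees, a list of three. A call has 1 to 10 rows; each row is the pose to reach, as a shift and turn from the pose commanded when the call began, along the tool's axes at that moment; what a row does not reach only later rows make up. A row lasts 1/12 s, in which the tool goes at most 41.7 mm and 7.16 degrees, less where a joint would pass 70% of its speed; a pose out of reach is approached as far as the arm can. A call with a gripper value outside its range is refused whole. The fingers move at their own pace and stop on an object; "grip_force" is the grip in N (left out, the last holds). Time passes only in rows, so rows that repeat a pose let the fingers close. It gives the time, the measured TCP pose, the force, the opening and the grip force at its end, in the units of the state.
- observe(): the state, without advancing time (a new reading comes with each control period).
- get_image(name): name is "scene" or "side" or "wrist"; returns a dict with "pixels" (420x560x3 uint8, blue, green, red), "mtx" (3x3 intrinsics, pixels), "eye" and "orientation" of the camera in the world. Camera axes: x right, y down, z forward; pixel columns grow to the right and rows downward; lengths in m; the calibration is good to about 2 mm. A picture is of the moment at which its call begins. There is no depth.
- bot.hand_in(): hands the job in; it is judged then, once.
The state is a dict: "time": time; "joint_positions": joint angles; "dq": joint speeds; "tau": joint torques, N m; "eef_pos": TCP position; "eef_rot": TCP orientation; "force": force on the tool from outside, world axes, zero at the start; "moment": the same for the moment, N m; "finger_gap": finger opening in m; "gripper_force": force on a finger pad.
Only numpy, scipy, OpenCV 4.12 (cv2) and the standard library are available. Lean on these libraries where they do the work, as an engineer would, in place of code of your own. Each camera call takes 0.05 s, during which the arm holds its last target. There are 200 camera calls.

## Working session

There is one attempt and no reset: what is moved stays moved. The work goes in short steps, Python scripts to look and compute and a tool call to move; the robot and the scene stay as the last step left them, time stands still between calls to the robot, and variables do not carry over. Pictures are saved under pics/ and viewed, at most 10 in all, crops included, and the job is handed in when it is done.

Besides the shell and the picture viewer there is one more tool, called after ">>>" as name(argument=value, ...), one argument or row to a line, values as JSON. play_rows: Moves the arm, as the interface text tells. Its arguments: {"type":"object","properties":{"steps":{"type":"array","items":{"type":"object","properties":{"hand":{"type":"number"},"xyz":{"type":"array","items":{"type":"number"}},"turn":{"type":"array","items":{"type":"number"}}}}},"grip_force":{"type":"number"}},"required":["steps"]}

```bash
mkdir -p pics; ls; cat > h.py <<'E'
import numpy as np, cv2
from workcell import observe, get_image, bot
from scipy.spatial.transform import Rotation as R
def cam(n):
    d=get_image(n); return d
def Rm(d):
    o=np.array(d['orientation'],float)
    return o if o.shape==(3,3) else (R.from_rotvec(o).as_matrix() if o.size==3 else R.from_quat(o).as_matrix())
def ray(d,uv):
    v=np.linalg.inv(d['mtx'])@np.array([uv[0],uv[1],1.]); return np.array(d['eye']),Rm(d)@v
def onz(d,uv,z):
    e,v=ray(d,uv); return e+v*(z-e[2])/v[2]
def proj(d,p):
    c=Rm(d).T@(np.array(p)-d['eye']); q=np.array(d['mtx'])@c; return q[:2]/q[2]
E
python3 - <<'E'
from h import *
import pickle
D={n:cam(n) for n in ("scene","side","wrist")}
pickle.dump(D,open('D0.pkl','wb'))
for n in D:
    cv2.imwrite(f'pics/{n}0.png',D[n]['pixels']); print(n,D[n]['eye'],D[n]['orientation'],D[n]['mtx'][0][0])
cv2.imwrite('pics/a0.png',cv2.resize(np.vstack([D['scene']['pixels'],D['side']['pixels']]),None,fx=.71,fy=.71))
s=observe(); print(s)
E
```

```text
pics
scene [0.0293706  0.54859289 0.97576309] [-0.86245525  2.61676499 -1.00495293] 382.50367128256954
side [0.10135157 0.59854389 1.17820362] [-0.72102372  2.74664202 -0.8997782 ] 401.8888106637025
wrist [0.04004555 0.55621644 0.3732123 ] [2.23987053 1.79023042 0.29802643] 321.1971797283665
{'time': 0.15, 'joint_positions': array([ 1.34902238e+00,  8.73531792e-02,  1.75331047e-01,  1.65980764e+00,
       -1.77545912e-05,  1.57079617e+00]), 'dq': array([ 0.00046384, -0.00176186,  0.0035135 ,  0.00241859, -0.0017713 ,
       -0.00128333]), 'tau': array([ 2.62253758e-05, -5.20761502e+01,  4.65044081e+01,  1.38813711e-02,
        2.71086714e-05,  7.88411171e-06]), 'eef_pos': array([0.12095069, 0.53638659, 0.25574287]), 'eef_rot': array([-3.47637235e-01, -3.12220154e+00,  1.61640300e-03]), 'force': array([-0.28996591, -0.416885  , -0.04562008]), 'moment': array([-0.03505035,  0.01621167,  0.0465674 ]), 'gripper_force': 0.0, 'finger_gap': 0.08545836067787187}
```

View pics/scene0.png

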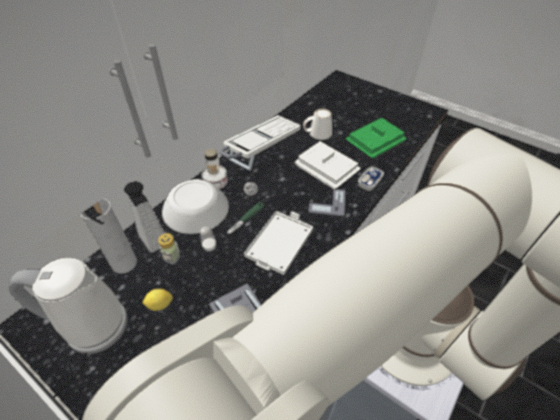

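View pics/side0.png

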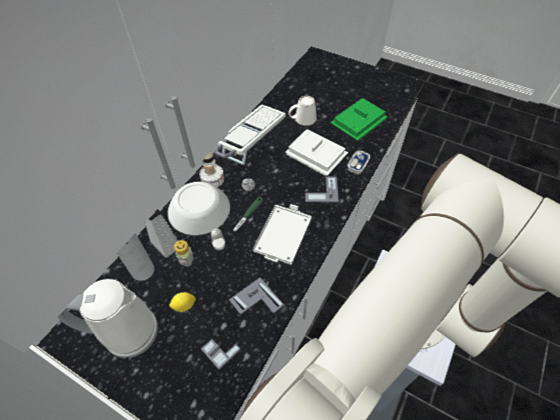

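The scene and side views show the white tray at about (283,233) in the side view. The three L plates are at (322,190), (257,296) and (220,352), and the white cover is at (316,152). The green cover at (360,118) is a look-alike, as are the mandoline at (252,133) and the bowl at (198,208). The bystanders are the lemon (182,301), the salt shaker (218,240), the peeler (249,213) and the tin (359,161). I'll check the choices in one close crop.

```bash
python3 - <<'E'
from h import *
import pickle
D=pickle.load(open('D0.pkl','rb')); d=D['side']
c=d['pixels'][125:380,190:390]; a=cv2.resize(c,None,fx=2.35,fy=2.35,interpolation=cv2.INTER_CUBIC)
w=cv2.resize(D['wrist']['pixels'],None,fx=.58,fy=.58)
o=np.zeros((600,800,3),np.uint8); o[:a.shape[0],:a.shape[1]]=a; o[:w.shape[0],475:475+w.shape[1]]=w[:, :325]
cv2.imwrite('pics/crop1.png',o)
for n,p in dict(tray=(283,233),A=(322,190),B=(257,296),C=(220,352),cover=(316,152),tin=(359,161),green=(360,118),salt=(218,245),lemon=(182,301),bowl=(198,215),edge1=(416,101),edge2=(308,47),mug=(305,120)).items(): print(n,np.round(onz(d,p,0.01),3))
E
```

```text
tray [ 0.472 -0.045  0.01 ]
A [ 0.438 -0.281  0.01 ]
B [0.428 0.195 0.01 ]
C [0.431 0.391 0.01 ]
cover [ 0.545 -0.443  0.01 ]
tin [ 0.376 -0.482  0.01 ]
green [ 0.471 -0.715  0.01 ]
salt [0.639 0.104 0.01 ]
lemon [0.621 0.322 0.01 ]
bowl [0.772 0.037 0.01 ]
edge1 [ 0.298 -0.941  0.01 ]
edge2 [ 0.911 -1.08   0.01 ]
mug [ 0.671 -0.589  0.01 ]
```

View pics/crop1.png

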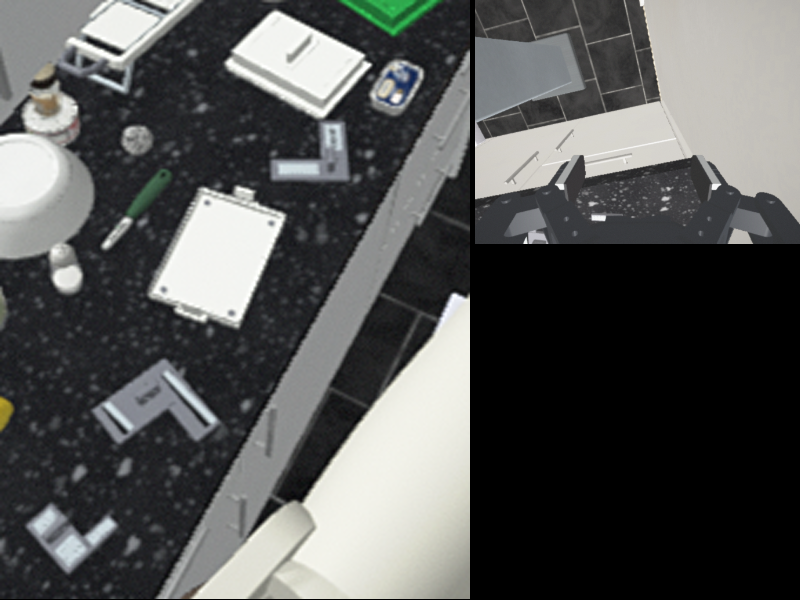

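Crop: the white cover (297,62) carries the bar grip. The slim plate is at (322,158), the wide one (with the 60 mm arm) at (155,400) and the small one at (70,540). The tray (217,257) shows four corner dots on its floor and hooks at (243,193) and (190,315). Next I'll get the rough poses and the wrist camera geometry.

```bash
cat >> h.py <<'E'
def seg(d,roi,lo,z,open_=0):
    """largest bright contour in roi -> rays onto plane z"""
    x0,y0,x1,y1=roi; g=d['pixels'][y0:y1,x0:x1].min(2)
    g=cv2.resize(g,None,fx=4,fy=4,interpolation=cv2.INTER_CUBIC)
    m=(g>lo).astype(np.uint8); m=cv2.morphologyEx(m,cv2.MORPH_CLOSE,np.ones((9,9)))
    if open_: m=cv2.morphologyEx(m,cv2.MORPH_OPEN,np.ones((open_,open_)))
    cs=cv2.findContours(m,cv2.RETR_EXTERNAL,cv2.CHAIN_APPROX_NONE)[0]
    c=max(cs,key=cv2.contourArea)[:,0].astype(float)
    uv=(c+.5)/4-.5+[x0,y0]
    return uv,np.array([onz(d,p,z)[:2] for p in uv])
def poly(w,eps=6):
    """metric contour -> polygon corners in m"""
    return cv2.approxPolyDP((w*1000).astype(np.float32)[:,None],eps,True)[:,0]/1000
E
python3 - <<'E'
from h import *
import pickle
D=pickle.load(open('D0.pkl','rb')); d=D['side']
np.set_printoptions(precision=4,suppress=True)
for n,roi,z,lo in [('slim',(298,170,350,208),.008,75),('wide',(222,270,292,320),.008,75),('small',(194,332,248,375),.008,85),('tray',(245,195,320,270),.018,130),('cover',(278,122,352,178),.02,120)]:
    uv,w=seg(d,roi,lo,z); p=poly(w); print(n,cv2.minAreaRect((w*1000).astype(np.float32)),'\n',p.tolist() if len(p)<20 else len(p))
s=observe(); T=R.from_rotvec(s['eef_rot']).as_matrix(); print('tool',T)
w=D['wrist']; print('cam in tool',T.T@(w['eye']-s['eef_pos']),'\n',T.T@Rm(w)); print(w['mtx'])
print(bot.tips_ahead)
E
```

```text
slim ((445.3288879394531, -305.35345458984375), (139.59698486328125, 156.4607696533203), 27.74599838256836) 
 [[0.5100235939025879, -0.35763198137283325], [0.4581853151321411, -0.3503156900405884], [0.4219478368759155, -0.2800198793411255], [0.4811458885669708, -0.24543632566928864], [0.4936774671077728, -0.2574405372142792], [0.47011321783065796, -0.20641566812992096], [0.35148441791534424, -0.2678084671497345], [0.3543345332145691, -0.2806206941604614], [0.3704347610473633, -0.27421653270721436], [0.4189034700393677, -0.3651808500289917], [0.44736164808273315, -0.35638779401779175], [0.4501761496067047, -0.3911975920200348]]
wide ((420.9780578613281, 208.36917114257812), (132.18887329101562, 123.08516693115234), 67.30887603759766) 
 [[0.3443906605243683, 0.1771807074546814], [0.4174242317676544, 0.14887042343616486], [0.4246557652950287, 0.1351919323205948], [0.43344852328300476, 0.14212766289710999], [0.4533793032169342, 0.13536833226680756], [0.5001657009124756, 0.24536170065402985], [0.44441476464271545, 0.26726865768432617], [0.41651034355163574, 0.2001149207353592], [0.3595416
[... 1136 characters left out ...]
, [0.6505312919616699, -0.3787079155445099], [0.6404051780700684, -0.3687558174133301], [0.45422840118408203, -0.3464568257331848], [0.4479861557483673, -0.33573925495147705], [0.41758811473846436, -0.3527936637401581], [0.44495299458503723, -0.3402738571166992], [0.45064300298690796, -0.3498976528644562], [0.4323623776435852, -0.49626782536506653], [0.4608164429664612, -0.5135318636894226]]
tool [[-0.9755  0.22   -0.0002]
 [ 0.22    0.9755 -0.001 ]
 [-0.     -0.001  -1.    ]]
cam in tool [ 0.0833  0.0014 -0.1175] 
 [[-0.0006 -0.9457 -0.325 ]
 [ 1.     -0.0006 -0.0001]
 [-0.0001 -0.325   0.9457]]
[[321.1972   0.     280.6286]
 [  0.     321.1972 203.6431]
 [  0.       0.       1.    ]]
0.025
```

```bash
cat >> h.py <<'E'
np.set_printoptions(precision=4,suppress=True)
def plan(x,y,z,yaw,s=None):
    """shift (mm, tool axes) and turn (deg) from the measured pose to tool-down pose with tool x at yaw deg"""
    s=s or observe(); T=R.from_rotvec(s['eef_rot']).as_matrix()
    c,n=np.cos(np.radians(yaw)),np.sin(np.radians(yaw))
    G=np.array([[c,n,0],[n,-c,0],[0,0,-1.]])
    sh=T.T@(np.array([x,y,z])-s['eef_pos'])*1000; tn=np.degrees(R.from_matrix(T.T@G).as_rotvec())
    print('xyz',np.round(sh,1).tolist(),'turn',np.round(tn,2).tolist()); return sh,tn
E
python3 - <<'E'
from h import *
import pickle
d=pickle.load(open('D0.pkl','rb'))['side']
for p in [(337.7,201.6),(305.3,201.6),(305.3,193),(326.2,178.2),(337.2,176.9),(329,190)]: print(onz(d,p,.008))
plan(.4476,.396,.17,254)
plan(.4476,.396,.17,238)
E
```

```text
[ 0.3652 -0.2615  0.008 ]
[ 0.468  -0.2038  0.008 ]
[ 0.4865 -0.2391  0.008 ]
[ 0.4504 -0.3414  0.008 ]
[ 0.4166 -0.3677  0.008 ]
[ 0.4162 -0.2948  0.008 ]
xyz [-349.5, -65.0, 85.8] turn [-0.05, -0.04, -86.71]
xyz [-349.5, -65.0, 85.8] turn [-0.05, -0.04, -70.71]
```

>>> play_rows(
  steps=[
    {"hand": 1,"xyz": [-35,-6,9],"turn": [0,0,-7]},
    {"hand": 1,"xyz": [-70,-13,17],"turn": [0,0,-14]},
    {"hand": 1,"xyz": [-105,-20,26],"turn": [0,0,-21]},
    {"hand": 1,"xyz": [-140,-26,34],"turn": [0,0,-28]},
    {"hand": 1,"xyz": [-175,-32,43],"turn": [0,0,-35]},
    {"hand": 1,"xyz": [-210,-39,52],"turn": [0,0,-42]},
    {"hand": 1,"xyz": [-245,-45,60],"turn": [0,0,-49]},
    {"hand": 1,"xyz": [-280,-52,69],"turn": [0,0,-56]},
    {"hand": 1,"xyz": [-315,-58,77],"turn": [0,0,-63]},
    {"hand": 1,"xyz": [-350,-65,86],"turn": [0,0,-70]},
  ],
)

```text
time: 0.98
eef_pos: [0.4497, 0.3951, 0.1697]
eef_rot: [1.491, -2.765, 0.0]
force: [0.5, 1.5, 0.1]
finger_gap: 0.0855
gripper_force: 0.0
```

```bash
python3 - <<'E'
from h import *
s=observe(); print(s['time'],s['eef_pos'],s['joint_positions']); plan(.4476,.396,.17,254)
plan(.4476,.396,.17,254)
E
```

```text
0.9833 [0.4497 0.3951 0.1697] [ 0.7208  0.1881  0.1212  1.504  -0.     -0.2684]
xyz [0.3, 2.2, -0.3] turn [0.0, -0.01, -17.32]
xyz [0.3, 2.2, -0.3] turn [0.0, -0.01, -17.32]
```

>>> play_rows(
  steps=[
    {"hand": 1,"xyz": [0,2,0],"turn": [0,0,-7]},
    {"hand": 1,"xyz": [0,2,0],"turn": [0,0,-14]},
    {"hand": 1,"xyz": [0,2,0],"turn": [0,0,-17]},
  ],
)

```text
time: 1.23
eef_pos: [0.447, 0.3965, 0.1694]
eef_rot: [1.882, -2.514, 0.0]
force: [0.5, -0.2, 0.7]
finger_gap: 0.0852
gripper_force: 0.0
```

```bash
python3 - <<'E'
from h import *
import pickle
s=observe(); print(s['time'],s['eef_pos'],s['dq'])
d=cam('wrist'); d['s']=s; pickle.dump(d,open('w1.pkl','wb')); cv2.imwrite('pics/w1.png',d['pixels'])
print(proj(d,[.4476,.396,.008]))
E
```

```text
1.2333 [0.447  0.3965 0.1694] [ 0.0161 -0.0071 -0.0012 -0.0001 -0.002  -0.5196]
[280.2343 189.3106]
```

View pics/w1.png

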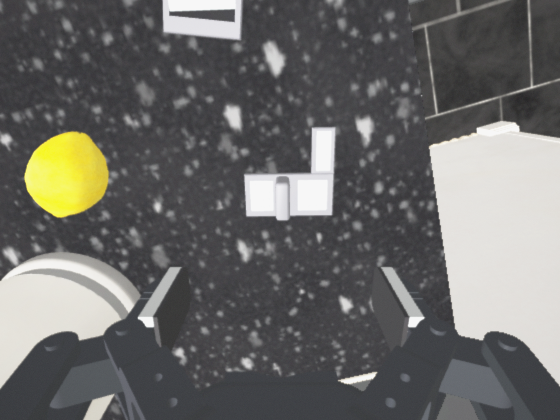

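The wrist view shows the small plate at about (290,190), with its fin at (283,197) standing upright between the jaws. The lemon at (67,175) and the wide plate's end at (203,18) are clear of the path. Next I'll fit the corners.

```bash
cat >> h.py <<'E'
OUT=dict(wide=[(-52,-32),(68,-32),(68,28),(-12,28),(-12,88),(-52,88)],
 slim=[(30,-92),(30,28),(-90,28),(-90,-12),(-10,-12),(-10,-92)],
 small=[(22,-34),(22,46),(-58,46),(-58,26),(-18,26),(-18,-34)],
 tray=[(-64.5,-94.5),(64.5,-94.5),(64.5,94.5),(-64.5,94.5)])
def kab(A,B):
    a,b=A.mean(0),B.mean(0); U,S,Vt=np.linalg.svd((A-a).T@(B-b))
    D=np.diag([1,np.linalg.det(Vt.T@U.T)]); Q=Vt.T@D@U.T; t=b-Q@a
    return Q,t,np.abs(A@Q.T+t-B).max()
def fit(name,p):
    """match polygon corners (m) to the known outline -> origin mm, yaw deg, worst residual mm"""
    A=np.array(OUT[name],float); p=np.asarray(p,float)*1000; best=None
    if len(p)!=len(A): print(name,'corners',len(p),p.tolist()); return None
    for q in (p,p[::-1]):
        for k in range(len(A)):
            Q,t,r=kab(A,np.roll(q,k,0))
            if best is None or r<best[2]: best=(t,np.degrees(np.arctan2(Q[1,0],Q[0,0])),r)
    print(name,'origin',best[0],'yaw %.2f res %.2f'%best[1:]); return best
E
python3 - <<'E'
from h import *
import pickle
d=pickle.load(open('w1.pkl','rb'))
for lo in (90,110,130):
    uv,w=seg(d,(200,100,360,250),lo,.008,9); f=fit('small',poly(w,5))
    uv,w=seg(d,(200,100,360,250),lo,.034,9)
# fin-free check: project fin top centre
print(proj(d,[*(f[0]/1000),.034]))
plan(f[0][0]/1000,f[0][1]/1000,.036,f[1]+180)
E
```

```text
small corners 11 [[384.76142287254333, 356.52926564216614], [405.116468667984, 350.54194927215576], [407.9418480396271, 340.5223786830902], [417.9951846599579, 387.9016041755676], [445.1843798160553, 380.37484884262085], [446.5610682964325, 365.05264043807983], [457.4984610080719, 375.0959634780884], [468.14361214637756, 367.7341639995575], [486.43985390663147, 399.08936619758606], [485.5545163154602, 412.4363958835602], [409.0374708175659, 433.4014356136322]]
small corners 9 [[385.7966959476471, 358.1727147102356], [406.7971110343933, 350.2636253833771], [418.1106388568878, 388.3412778377533], [445.7404613494873, 380.68532943725586], [449.3079483509064, 369.54912543296814], [453.7777006626129, 378.0832886695862], [474.81998801231384, 373.078316450119], [485.3971004486084, 411.96274757385254], [408.6986780166626, 432.98274278640747]]
small origin [447.1353 399.6103] yaw 74.39 res 0.70
[281.9824 201.9734]
xyz [-3.0, 0.3, 133.7] turn [0.03, -0.05, -0.7]
```

>>> play_rows(
  steps=[
    {"hand": 0,"xyz": [-3,0,35],"turn": [0,0,-0.7]},
    {"hand": 0,"xyz": [-3,0,72],"turn": [0,0,-0.7]},
    {"hand": 0,"xyz": [-3,0,105],"turn": [0,0,-0.7]},
    {"hand": 0,"xyz": [-3,0,125],"turn": [0,0,-0.7]},
    {"hand": 0,"xyz": [-3,0,132],"turn": [0,0,-0.7]},
    {"hand": -1,"xyz": [-3,0,132],"turn": [0,0,-0.7]},
    {"hand": -1,"xyz": [-3,0,132],"turn": [0,0,-0.7]},
    {"hand": -1,"xyz": [-3,0,132],"turn": [0,0,-0.7]},
    {"hand": -1,"xyz": [-3,0,132],"turn": [0,0,-0.7]},
  ],
  grip_force=50,
)

```text
time: 2.03
eef_pos: [0.4481, 0.4008, 0.0403]
eef_rot: [-1.889, 2.506, 0.0]
force: [0.6, -0.0, -0.1]
finger_gap: 0.0109
gripper_force: 51.0
```

>>> play_rows(
  steps=[
    {"hand": -1,"xyz": [0,0,-30],"turn": [0,0,0]},
    {"hand": -1,"xyz": [0,0,-65],"turn": [0,0,0]},
    {"hand": -1,"xyz": [27,-16,-88],"turn": [0,0,5]},
    {"hand": -1,"xyz": [54,-33,-110],"turn": [0,0,11]},
    {"hand": -1,"xyz": [82,-50,-132],"turn": [0,0,17]},
    {"hand": -1,"xyz": [110,-67,-154],"turn": [0,0,23]},
    {"hand": -1,"xyz": [138,-84,-176],"turn": [0,0,29]},
    {"hand": -1,"xyz": [166,-101,-198],"turn": [0,0,35]},
    {"hand": -1,"xyz": [194,-118,-214],"turn": [0,0,41]},
    {"hand": -1,"xyz": [222,-135,-230],"turn": [0,0,47]},
  ],
)

```text
time: 2.87
eef_pos: [0.5163, 0.148, 0.2711]
eef_rot: [-0.725, 3.053, 0.0]
force: [0.6, -0.1, -0.2]
finger_gap: 0.0106
gripper_force: 51.0
```

```bash
python3 - <<'E'
from h import *
plan(.57,-.03,.33,188.3)
E
```

```text
xyz [32.0, -183.2, -58.9] turn [-0.01, 0.19, 18.43]
```

>>> play_rows(
  steps=[
    {"hand": -1,"xyz": [7,-38,-12],"turn": [0,0,6]},
    {"hand": -1,"xyz": [14,-76,-24],"turn": [0,0,12]},
    {"hand": -1,"xyz": [21,-114,-36],"turn": [0,0,18.4]},
    {"hand": -1,"xyz": [28,-150,-48],"turn": [0,0,18.4]},
    {"hand": -1,"xyz": [32,-175,-57],"turn": [0,0,18.4]},
    {"hand": -1,"xyz": [32,-183,-59],"turn": [0,0,18.4]},
    {"hand": -1,"xyz": [32,-183,-59],"turn": [0,0,18.4]},
  ],
)

```text
time: 3.45
eef_pos: [0.5714, -0.0297, 0.3285]
eef_rot: [-0.232, 3.131, -0.001]
force: [0.1, 0.8, -0.6]
finger_gap: 0.0108
gripper_force: 51.1
```

```bash
python3 - <<'E'
from h import *
import pickle
s=observe(); print(s['time'],s['eef_pos'],s['dq'])
d=cam('wrist'); d['s']=s; pickle.dump(d,open('w2.pkl','wb')); cv2.imwrite('pics/w2.png',d['pixels'])
d2=cam('side'); pickle.dump(d2,open('s2.pkl','wb'))
E
```

```text
3.45 [ 0.5714 -0.0297  0.3285] [ 0.0515 -0.0171 -0.0534 -0.0083  0.0101  0.0293]
```

View pics/w2.png

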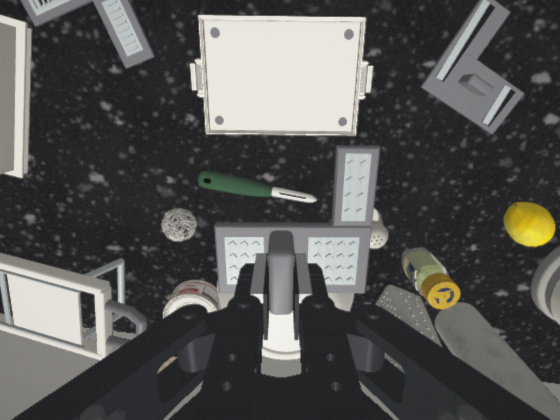

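The wrist view shows the tray at (282,75) with its floor dots at (215,33), (349,34), (219,120) and (342,122). The wide plate lies whole at (475,70), and the held small plate is at (300,220). I'll measure the dots, the wide plate and the held plate.

```bash
cat >> h.py <<'E'
def dots(d,guess,z=.006,r=8,lim=None):
    P=[]
    for u,v in guess:
        g=d['pixels'][v-r:v+r+1,u-r:u+r+1].min(2).astype(float); w=np.clip(np.median(g)-25-g,0,None)
        yy,xx=np.mgrid[-r:r+1,-r:r+1]; P.append((u+(w*xx).sum()/w.sum(),v+(w*yy).sum()/w.sum()))
    W=np.array([onz(d,p,z)[:2] for p in P])*1000
    return np.array(P),W
def segpoly(d,roi,lo,hi,z,eps=4,k=5):
    x0,y0,x1,y1=roi; g=cv2.resize(d['pixels'][y0:y1,x0:x1].min(2),None,fx=4,fy=4,interpolation=cv2.INTER_CUBIC)
    m=((g>lo)&(g<hi)).astype(np.uint8); m=cv2.morphologyEx(m,cv2.MORPH_OPEN,np.ones((k,k))); m=cv2.morphologyEx(m,cv2.MORPH_CLOSE,np.ones((25,25)))
    c=max(cv2.findContours(m,cv2.RETR_EXTERNAL,cv2.CHAIN_APPROX_NONE)[0],key=cv2.contourArea)[:,0]
    uv=(c+.5)/4-.5+[x0,y0]; return uv,poly(np.array([onz(d,p,z)[:2] for p in uv]),eps)
E
python3 - <<'E'
from h import *
import pickle
d=pickle.load(open('w2.pkl','rb'))
P,W=dots(d,[(215,33),(349,34),(219,120),(342,122)]); print(P,'\n',W)
c=W.mean(0); print('tray centre',c, 'sides',[np.linalg.norm(W[i]-W[j]) for i,j in ((0,1),(2,3),(0,2),(1,3))])
for i,j in ((0,1),(2,3)): print('long dir', np.degrees(np.arctan2(*(W[j]-W[i])[::-1]))-90)
for i,j in ((0,2),(1,3)): print('short', np.degrees(np.arctan2(*(W[j]-W[i])[::-1])))
for lo in (70,85,100):
    uv,p=segpoly(d,(410,0,535,140),lo,256,.008); fit('wide',p)
zp=d['s']['eef_pos'][2]-.0323
for lo in (85,100):
    uv,p=segpoly(d,(205,140,390,300),lo,256,zp); fit('small',p)
print(d['s']['eef_pos'])
E
```

```text
[[214.5175  32.1758]
 [348.4286  33.8958]
 [218.8459 119.803 ]
 [342.1804 121.2402]] 
 [[ 432.0269 -131.1577]
 [ 409.8546   31.2807]
 [ 535.1223 -117.1387]
 [ 512.8935   45.412 ]]
tray centre [472.4743 -42.9009] sides [np.float64(163.94470940972133), np.float64(164.06353576491367), np.float64(104.0441497505494), np.float64(104.00339535929618)]
long dir 7.7726410031309285
long dir 7.786876347493518
short 7.743676310365489
short 7.809123966554294
wide corners 17 [[352.41571068763733, 173.67874085903168], [422.1635162830353, 148.31000566482544], [428.93722653388977, 130.01875579357147], [431.516170501709, 140.20532369613647], [438.28073143959045, 142.28340983390808], [441.69482588768005, 129.2610764503479], [444.4217383861542, 134.98130440711975], [456.34937286376953, 135.90700924396515], [505.7729482650757, 254.38469648361206], [494.7883188724518, 249.52009320259094], [443.3896243572235, 268.7382400035858], [431.37747049331665, 239.12005126476288], [425.2197742462158, 236.38688027858734], [415.9846603870392, 199.7591108083725], [408.5574448108673, 197.39551842212677], [358.414173126220
[... 2092 characters left out ...]
34238636493683], [590.1092886924744, -67.21271574497223], [601.5486121177673, -66.41159951686859], [599.2459654808044, -50.908464938402176], [575.8224725723267, -46.61988094449043], [575.312614440918, -42.17167943716049], [597.4887609481812, -39.07791152596474], [594.5401787757874, -19.225848838686943], [582.7115774154663, -20.56771330535412], [593.3688879013062, -11.339941062033176], [571.0441470146179, -14.436987228691578], [573.0738639831543, -6.681524682790041], [591.5716290473938, 0.760265626013279], [584.3055248260498, 19.027667120099068], [558.0319166183472, 15.352950431406498], [551.8513917922974, 24.908317252993584], [535.3726744651794, 12.430723756551743]]
[ 0.5714 -0.0297  0.3285]
```

```bash
python3 - <<'E'
from h import *
import pickle
d=pickle.load(open('w2.pkl','rb')); s=d['s']
A=np.array([(-58,46),(-58,26),(-18,26),(-18,-34)],float)
B=np.array([(506.5,7.9),(509.1,-11.5),(548.7,-5.7),(557.1,-64.3)])
Q,t,r=kab(A,B); yaw=np.degrees(np.arctan2(Q[1,0],Q[0,0])); T=R.from_rotvec(s['eef_rot']).as_matrix()
print('small origin',t,yaw,r,'tool x yaw',np.degrees(np.arctan2(T[1,0],T[0,0])), 'in tool', T[:2,:2].T@(t-s['eef_pos'][:2]*1000))
th=np.radians(7.78); Rt=np.array([[np.cos(th),-np.sin(th)],[np.sin(th),np.cos(th)]])
for n,o in dict(small=(-2,4),wide=(-10.25,-60.25),slim=(32.25,64.25)).items(): print(n,Rt@o+[472.5,-42.9])
# wide: take clean corners
W=np.array([(456.0,136.1),(498.6,247.5),(443.5,268.1),(416.07,199.1),(359.7,216.4)]); A=np.array([(-52,-32),(68,-32),(68,28),(-12,28),(-12,88)],float)
Q,t,r=kab(A,W); print('wide',t,np.degrees(np.arctan2(Q[1,0],Q[0,0])),r)
E
```

```text
small origin [570.2861 -28.6521] 8.435954416386407 0.6249475698406002 tool x yaw -171.52973219455808 in tool [0.9087 1.238 ]
small [469.9769 -39.2076]
wide [ 470.5004 -103.9829]
slim [495.7556  25.1243]
wide [445.3144 196.4429] 68.6741152556859 3.6525833137945085
```

```bash
python3 - <<'E'
from h import *
plan(.4713,-.0402,.10,187.78)
E
```

```text
xyz [100.2, 2.2, 227.4] turn [0.02, 0.02, 0.84]
```

>>> play_rows(
  steps=[
    {"hand": -1,"xyz": [17,1,37],"turn": [0,0,0.8]},
    {"hand": -1,"xyz": [34,2,74],"turn": [0,0,0.8]},
    {"hand": -1,"xyz": [51,2,111],"turn": [0,0,0.8]},
    {"hand": -1,"xyz": [68,2,148],"turn": [0,0,0.8]},
    {"hand": -1,"xyz": [85,2,185],"turn": [0,0,0.8]},
    {"hand": -1,"xyz": [96,2,215],"turn": [0,0,0.8]},
    {"hand": -1,"xyz": [100,2,227],"turn": [0,0,0.8]},
    {"hand": -1,"xyz": [100,2,227],"turn": [0,0,0.8]},
  ],
)

```text
time: 4.22
eef_pos: [0.4683, -0.0395, 0.0969]
eef_rot: [0.217, -3.129, -0.002]
force: [-1.8, 0.1, -0.1]
finger_gap: 0.011
gripper_force: 51.0
```

```bash
python3 - <<'E'
from h import *
import pickle
s=observe(); print(s['time'],s['eef_pos'],np.abs(s['dq']).max())
d=cam('wrist'); d['s']=s; pickle.dump(d,open('w3.pkl','wb')); cv2.imwrite('pics/w3.png',d['pixels'])
E
```

```text
4.2167 [ 0.4683 -0.0395  0.0969] 0.10999862844610551
```

View pics/w3.png

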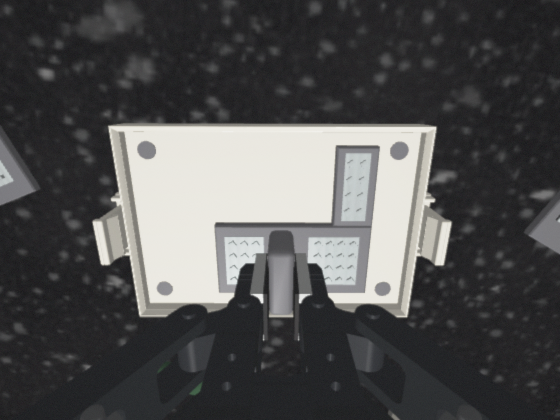

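The wrist view from lower down shows all four floor dots, at (147,150), (399,150), (165,288) and (382,288), with the held small plate above the tray at (297,220). I'll measure the plate relative to the tray.

```bash
cat >> h.py <<'E'
def tray(d,guess,r=14):
    P,W=dots(d,guess,r=r); a=[np.arctan2(*(W[j]-W[i])[::-1])-np.pi/2 for i,j in ((0,1),(2,3))]+[np.arctan2(*(W[j]-W[i])[::-1]) for i,j in ((0,2),(1,3))]
    c,y=W.mean(0),np.degrees(np.mean(a)); print('tray',c,'yaw %.2f'%y,'sides',[round(float(np.linalg.norm(W[i]-W[j])),1) for i,j in ((0,1),(2,3),(0,2),(1,3))]); return c,y
def tool(s):
    T=R.from_rotvec(s['eef_rot']).as_matrix(); return s['eef_pos'][:2]*1000,T[:2,:2],np.degrees(np.arctan2(T[1,0],T[0,0]))%360
E
python3 - <<'E'
from h import *
import pickle
d=pickle.load(open('w3.pkl','rb')); s=d['s']
c,y=tray(d,[(147,150),(399,150),(165,288),(382,288)])
p,T,a=tool(s); print('tool',p,a,'tray in tool',T.T@(c-p))
P=[]
for lo in (150,170,190):
    # held-plate: not tray-white; plate top plane
    g=d['pixels'].min(2)[130:300,205:390]; g=cv2.resize(g,None,fx=4,fy=4,interpolation=cv2.INTER_CUBIC); m=((g<lo)).astype(np.uint8)
    m=cv2.morphologyEx(m,cv2.MORPH_CLOSE,np.ones((45,45))); 
    k=max(cv2.findContours(m,cv2.RETR_EXTERNAL,cv2.CHAIN_APPROX_NONE)[0],key=cv2.contourArea)
    q=cv2.approxPolyDP(k,14,True)[:,0]/4-.4+[205,130]; print(lo,q.round(1).tolist())
E
```

```text
tray [472.4746 -43.006 ] yaw 7.74 sides [164.1, 164.2, 104.0, 104.0]
tool [468.3486 -39.5135] 187.9385409684307 tray in tool [-3.6041 -4.0288]
150 [[378.6, 145.8], [335.8, 145.4], [330.1, 222.4], [215.6, 222.1], [219.1, 290.8], [223.6, 241.6], [232.8, 241.4], [233.1, 235.8], [262.8, 235.8], [264.4, 252.1], [244.6, 253.1], [244.6, 263.6], [233.6, 265.1], [237.8, 265.4], [237.8, 276.6], [230.1, 299.4], [331.1, 299.4], [331.4, 291.8], [375.4, 290.8], [378.1, 299.4], [389.4, 299.4], [389.4, 282.1], [366.1, 283.4]]
170 [[379.1, 146.1], [335.6, 145.1], [330.1, 222.1], [215.1, 222.1], [218.8, 291.6], [229.6, 291.8], [229.8, 299.4], [331.4, 299.4], [331.6, 292.1], [375.6, 291.8], [377.1, 299.4], [389.4, 299.4], [389.4, 281.6], [366.4, 282.8]]
190 [[379.4, 145.8], [335.4, 145.1], [329.8, 221.8], [215.1, 221.8], [218.6, 291.8], [229.4, 292.1], [229.6, 299.4], [331.6, 299.4], [331.8, 292.4], [375.4, 292.4], [376.6, 299.4], [389.4, 299.4], [389.4, 281.4], [366.6, 282.4]]
```

```bash
cat >> h.py <<'E'
def held(d,ztop,A,uv):
    """corners uv of a held plate's top at height ztop matched to local corners A"""
    B=np.array([onz(d,p,ztop)[:2] for p in uv])*1000; Q,t,r=kab(np.array(A,float),B); y=np.degrees(np.arctan2(Q[1,0],Q[0,0]))
    p,T,a=tool(d['s']); o=T.T@(t-p); print('held',t,'yaw %.2f'%y,'res %.2f'%r,'in tool',o,'yaw-tool %.2f'%((y-a)%360)); return t,y
def target(c,y,o):
    th=np.radians(y); return np.array([[np.cos(th),-np.sin(th)],[np.sin(th),np.cos(th)]])@np.array(o)+c
E
python3 - <<'E'
from h import *
import pickle
d=pickle.load(open('w3.pkl','rb')); s=d['s']
c,y=tray(d,[(147,150),(399,150),(165,288),(382,288)])
t,py=held(d,s['eef_pos'][2]-.0323,[(-58,46),(-58,26),(-18,26),(-18,-34),(22,-34)],[(379,146),(335.6,145.3),(330.1,222.2),(215.2,222.2),(218.9,291.5)])
g=target(c,y,(-2,4)); print('target',g,'move',g-t)
plan(s['eef_pos'][0]+(g-t)[0]/1e3,s['eef_pos'][1]+(g-t)[1]/1e3,.046,y+180+ (s and 0),observe()); print(observe()['eef_pos'])
E
```

```text
tray [472.4746 -43.006 ] yaw 7.74 sides [164.1, 164.2, 104.0, 104.0]
held [465.4458 -38.8559] yaw 7.66 res 1.11 in tool [2.7841 1.0522] yaw-tool 179.73
target [469.9541 -39.3119] move [ 4.5083 -0.456 ]
xyz [-2.8, -0.7, 53.3] turn [0.04, -0.11, 0.19]
[ 0.4701 -0.0397  0.0993]
```

```bash
python3 - <<'E'
from h import *
import pickle
for n in ('w1','w2','w3'):
    d=pickle.load(open(n+'.pkl','rb')); s=d['s']; T=R.from_rotvec(s['eef_rot']).as_matrix(); print(n,T.T@(d['eye']-s['eef_pos'])*1000)
s=observe(); d=cam('wrist'); d['s']=s; pickle.dump(d,open('w4.pkl','wb')); T=R.from_rotvec(s['eef_rot']).as_matrix(); print(T.T@(d['eye']-s['eef_pos'])*1000, s['eef_pos'],np.abs(s['dq']).max())
c0=pickle.load(open('w3.pkl','rb'))
c,y=tray(d,[(147,150),(399,150),(165,288),(382,288)])
g=cv2.resize(d['pixels'].min(2)[130:300,205:390],None,fx=4,fy=4,interpolation=cv2.INTER_CUBIC); m=((g<170)).astype(np.uint8)
m=cv2.morphologyEx(m,cv2.MORPH_CLOSE,np.ones((45,45))); k=max(cv2.findContours(m,cv2.RETR_EXTERNAL,cv2.CHAIN_APPROX_NONE)[0],key=cv2.contourArea)
q=cv2.approxPolyDP(k,14,True)[:,0]/4-.4+[205,130]; print(q.round(1).tolist())
t,py=held(d,s['eef_pos'][2]-.0323,[(-58,46),(-58,26),(-18,26),(-18,-34)],[q[0],q[1],q[2],q[3]])
g=target(c,y,(-2,4)); print('target',g,'move',g-t)
E
```

```text
w1 [  82.3403   -0.4232 -117.5726]
w2 [  82.8044    1.1382 -117.5461]
w3 [  82.8076    1.1728 -117.5509]
[  82.8195    1.1559 -117.5592] [ 0.4701 -0.0397  0.0993] 0.08024942351223596
tray [475.7787 -42.7078] yaw 7.74 sides [164.1, 165.9, 111.1, 110.3]
[[379.1, 146.1], [335.6, 145.1], [330.1, 222.1], [215.1, 222.1], [218.4, 298.1], [204.6, 299.4], [389.4, 299.4], [389.4, 277.6], [366.8, 278.6]]
held [467.203  -39.5843] yaw 7.21 res 1.38 in tool [2.8766 0.5261] yaw-tool 179.28
target [473.2585 -39.0134] move [6.0555 0.5709]
```

>>> play_rows(
  steps=[
    {"hand": -1,"xyz": [0,0,0],"turn": [0,0,0]},
    {"hand": -1,"xyz": [0,0,0],"turn": [0,0,0]},
    {"hand": -1,"xyz": [0,0,0],"turn": [0,0,0]},
  ],
)

```text
time: 4.57
eef_pos: [0.4725, -0.0408, 0.1015]
eef_rot: [-0.215, 3.132, -0.0]
force: [-0.6, 0.3, -0.4]
finger_gap: 0.0113
gripper_force: 51.0
```

```bash
python3 - <<'E'
from h import *
import pickle
s=observe(); print(s['eef_pos'],tool(s)[2],np.abs(s['dq']).max()); plan(.4712,-.04035,.06,187.75)
d=cam('wrist'); d['s']=s; pickle.dump(d,open('w4.pkl','wb'))
g=d['pixels'].min(2); m=(g[120:300,125:420]<185).astype(np.uint8)
for k in cv2.findContours(m,cv2.RETR_LIST,cv2.CHAIN_APPROX_NONE)[0]:
    if 60<cv2.contourArea(k)<400: print((k[:,0].mean(0)+[125,120]).round(1),cv2.contourArea(k))
E
```

```text
[ 0.4725 -0.0408  0.1015] 187.85981579649987 0.008094490477393093
xyz [1.3, 0.7, 41.5] turn [-0.02, 0.1, 0.11]
[383.7 279.4] 155.5
[168.7 279.3] 151.5
[416.1 275. ] 288.5
[400.5 142.1] 240.0
[150.8 141.8] 245.5
```

>>> play_rows(
  steps=[
    {"hand": -1,"xyz": [1.2,0.6,15],"turn": [0,0,0.1]},
    {"hand": -1,"xyz": [1.2,0.6,30],"turn": [0,0,0.1]},
    {"hand": -1,"xyz": [1.2,0.6,40],"turn": [0,0,0.1]},
    {"hand": -1,"xyz": [1.2,0.6,40],"turn": [0,0,0.1]},
    {"hand": -1,"xyz": [1.2,0.6,40],"turn": [0,0,0.1]},
    {"hand": -1,"xyz": [1.2,0.6,40],"turn": [0,0,0.1]},
  ],
)

```text
time: 5.12
eef_pos: [0.4707, -0.0407, 0.0611]
eef_rot: [-0.212, 3.134, -0.0]
force: [0.5, -0.3, -0.2]
finger_gap: 0.0107
gripper_force: 51.0
```

```bash
python3 - <<'E'
from h import *
import pickle
d=pickle.load(open('w4.pkl','rb')); tray(d,[(151,142),(400,142),(169,279),(384,279)],r=11)
s=observe(); print(s['eef_pos'],tool(s)[2],np.abs(s['dq']).max()); plan(.4712,-.04035,.046,187.75)
E
```

```text
tray [472.4805 -43.0095] yaw 7.75 sides [164.2, 164.1, 104.1, 104.0]
[ 0.4707 -0.0407  0.0611] 187.7304167117903 0.005527649476611538
xyz [-0.5, 0.3, 15.1] turn [-0.01, 0.05, -0.02]
```

>>> play_rows(
  steps=[
    {"hand": -1,"xyz": [-0.5,0.3,8],"turn": [0,0,0]},
    {"hand": -1,"xyz": [-0.5,0.3,13],"turn": [0,0,0]},
    {"hand": -1,"xyz": [-0.5,0.3,15],"turn": [0,0,0]},
    {"hand": -1,"xyz": [-0.5,0.3,15],"turn": [0,0,0]},
    {"hand": -1,"xyz": [-0.5,0.3,15],"turn": [0,0,0]},
  ],
)

```text
time: 5.53
eef_pos: [0.471, -0.0402, 0.0461]
eef_rot: [-0.212, 3.133, -0.0]
force: [-3.9, 0.9, 9.6]
finger_gap: 0.0108
gripper_force: 52.4
```

>>> play_rows(
  steps=[
    {"hand": -0.3,"xyz": [0,0,-1],"turn": [0,0,0]},
    {"hand": -0.3,"xyz": [0,0,-1],"turn": [0,0,0]},
    {"hand": -0.3,"xyz": [0,0,-1],"turn": [0,0,0]},
    {"hand": 0,"xyz": [0,0,-25],"turn": [0,0,0]},
    {"hand": 0,"xyz": [0,0,-60],"turn": [0,0,0]},
    {"hand": 0.3,"xyz": [0,0,-95],"turn": [0,0,0]},
    {"hand": 0.5,"xyz": [0,0,-130],"turn": [0,0,0]},
    {"hand": 1,"xyz": [0,0,-140],"turn": [0,0,0]},
    {"hand": 1,"xyz": [0,0,-140],"turn": [0,0,0]},
    {"hand": 1,"xyz": [0,0,-140],"turn": [0,0,0]},
  ],
)

```text
time: 6.37
eef_pos: [0.471, -0.0403, 0.185]
eef_rot: [-0.212, 3.134, -0.0]
force: [-0.2, -0.0, -0.0]
finger_gap: 0.0854
gripper_force: 0.0
```

```bash
python3 - <<'E'
from h import *
import pickle
s=observe(); print(s['time'],s['eef_pos'],tool(s)[2],np.abs(s['dq']).max())
d=cam('wrist'); d['s']=s; pickle.dump(d,open('w5.pkl','wb')); cv2.imwrite('pics/w5.png',d['pixels'])
for p in ((-52,-82),(-52,82),(52,-82),(52,82)): print(proj(d,[*(target(np.array([472.5,-43]),7.75,p)/1000),.006]))
print(proj(d,[.470,-.0393,.014]))
plan(.4453,.1964,.17,248.7)
E
```

```text
6.3667 [ 0.471  -0.0403  0.185 ] 187.73755877801136 0.038049225832142826
[185.529  130.5418]
[366.6619 130.3839]
[195.5335 235.4403]
[357.776  235.3091]
[280.5616 186.0995]
xyz [-6.9, 237.8, 14.1] turn [0.06, -0.06, -60.96]
```

View pics/w5.png

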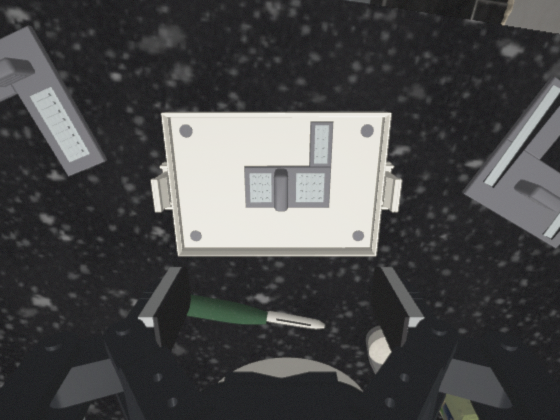

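The wrist view shows the small plate lying flat in the tray at (288,165), squared with the four dots. Wide is at (520,180) and slim at (50,110). I'll measure it in the tray frame and move on to wide.

```bash
python3 - <<'E'
from h import *
import pickle
d=pickle.load(open('w5.pkl','rb'))
c,y=tray(d,[(186,131),(367,131),(196,236),(358,236)],r=10)
g0=d['pixels'].min(2); print(g0[140:180:4,245:262:2])
for lo in (90,120,160):
    g=cv2.resize(g0[110:225,230:345],None,fx=4,fy=4,interpolation=cv2.INTER_CUBIC); m=(g<lo).astype(np.uint8); m=cv2.morphologyEx(m,cv2.MORPH_CLOSE,np.ones((61,61)))
    k=max(cv2.findContours(m,cv2.RETR_EXTERNAL,cv2.CHAIN_APPROX_NONE)[0],key=cv2.contourArea)
    q=(cv2.approxPolyDP(k,12,True)[:,0]+.5)/4-.5+[230,110]
    f=fit('small',[onz(d,p,.014)[:2] for p in q])
    if f: 
        th=np.radians(-y); v=f[0]-c; print('in tray',[np.cos(th)*v[0]-np.sin(th)*v[1],np.sin(th)*v[0]+np.cos(th)*v[1]],f[1]-y)
E
```

```text
tray [472.4567 -42.9908] yaw 7.72 sides [164.1, 164.1, 103.9, 104.0]
[[224 224 223 224 224 224 224 224 224]
 [224 224 223 224 225 224 225 224 223]
 [224 224 224 224 225 224 224 225 224]
 [225 225 225 226 225 225 225 225 225]
 [225 226 225 225 226 224 226 225 225]
 [225 225 225 225 225 226 225 225 225]
 [223 224 223 223 223 223 222 223 224]
 [129 129 128 127 130 129 130 129 130]
 [141 137 140 142 142 142 141 141 142]
 [140 138 169 197 177 181 194 183 193]]
small corners 2 [[407.98838798158795, -92.04460592786886], [395.939565137296, 6.350512041925098]]
small corners 9 [[426.99080560455474, -18.271214975620712], [447.6289959086658, -16.925731145499697], [455.86088252452674, -74.34097883416446], [453.72605385442176, -48.13526571197194], [491.19908571877846, -42.627103924936826], [489.5065335183649, -30.108383292747977], [451.456519706408, -34.82643100530191], [446.6000632918023, 2.8280813925036785], [446.9264768383499, -15.191818894078752]]
small corners 10 [[407.98838798158795, -92.04460592786886], [400.96327150662654, -23.03187943506334], [446.42394942188736, -16.66114873038471], [455.4596576360929, -74.83884964838016], [494.52396074581173, -69.10656951952186], [493.8877184531938, -34.078030158902955], [489.4107282892589, -29.399773597881364], [484.30105590321494, 8.393188478717839], [398.32479848769, -3.5206562837619484], [394.7158595340965, 6.103796976967953]]
```

>>> play_rows(
  steps=[
    {"hand": 1,"xyz": [-1,35,2],"turn": [0,0,-7]},
    {"hand": 1,"xyz": [-2,70,4],"turn": [0,0,-14]},
    {"hand": 1,"xyz": [-3,105,6],"turn": [0,0,-21]},
    {"hand": 1,"xyz": [-4,140,8],"turn": [0,0,-28]},
    {"hand": 1,"xyz": [-5,175,10],"turn": [0,0,-35]},
    {"hand": 1,"xyz": [-6,205,12],"turn": [0,0,-42]},
    {"hand": 1,"xyz": [-7,230,14],"turn": [0,0,-49]},
    {"hand": 1,"xyz": [-7,238,14],"turn": [0,0,-56]},
    {"hand": 1,"xyz": [-7,238,14],"turn": [0,0,-61]},
    {"hand": 1,"xyz": [-7,238,14],"turn": [0,0,-61]},
  ],
)

```text
time: 7.25
eef_pos: [0.4447, 0.197, 0.1691]
eef_rot: [1.779, -2.586, -0.001]
force: [0.1, 0.3, -0.2]
finger_gap: 0.0854
gripper_force: 0.0
```

>>> play_rows(
  steps=[
    {"hand": 1,"xyz": [0,0,0],"turn": [0,0,0]},
    {"hand": 1,"xyz": [0,0,0],"turn": [0,0,0]},
    {"hand": 1,"xyz": [0,0,0],"turn": [0,0,0]},
  ],
)

```text
time: 7.5
eef_pos: [0.4456, 0.196, 0.1708]
eef_rot: [1.769, -2.595, -0.0]
force: [0.1, 0.7, 0.5]
finger_gap: 0.0854
gripper_force: 0.0
```

```bash
python3 - <<'E'
from h import *
import pickle
s=observe(); print(s['time'],s['eef_pos'],tool(s)[2],np.abs(s['dq']).max())
d=cam('wrist'); d['s']=s; pickle.dump(d,open('w6.pkl','wb')); cv2.imwrite('pics/w6.png',d['pixels'])
t0,yw=np.array([445.3,196.4]),68.7
P=[proj(d,[*(target(t0,yw,p)/1000),.008]).round(0).tolist() for p in OUT['wide']]; print(P)
g=cv2.GaussianBlur(d['pixels'],(3,3),0).min(2)
m=(g>75).astype(np.uint8)*255
for lo in (60,75,90):
    uv,p=segpoly(d,(150,70,400,262),lo,256,.008,5,13); f=fit('wide',p)
E
```

```text
7.5 [0.4456 0.196  0.1708] 248.57062142009966 0.008685687526352013
[[244.0, 131.0], [249.0, 256.0], [310.0, 256.0], [313.0, 176.0], [379.0, 176.0], [384.0, 131.0]]
wide corners 22 [[331.24300837516785, 181.2107414007187], [421.1426079273224, 148.3241617679596], [428.7765920162201, 130.71757555007935], [433.0761432647705, 143.63114535808563], [443.0482089519501, 129.92095947265625], [464.91357684135437, 149.69904720783234], [485.9391748905182, 211.99089288711548], [496.3119924068451, 212.81565725803375], [487.9562258720398, 216.6508287191391], [506.34217262268066, 251.70361995697021], [452.48526334762573, 266.97227358818054], [445.9293484687805, 275.4737436771393], [430.9011399745941, 239.9195283651352], [423.0305254459381, 240.27696251869202], [427.65647172927856, 232.214093208313], [413.77103328704834, 196.55917584896088], [377.1566152572632, 210.71277558803558], [374.96960163116455, 221.3359773159027], [372.2684979438782, 213.87600898742676], [352.04440355300903, 216.15038812160492], [351.665735244751, 201.55635476112366], [335.94852685928345, 199.24992322921753]]
wide corners 21 [
[... 872 characters left out ...]
 [[338.9338254928589, 180.42883276939392], [421.6432571411133, 149.0277498960495], [428.4810721874237, 132.79756903648376], [431.9958984851837, 144.95643973350525], [440.55652618408203, 141.58986508846283], [441.2812292575836, 131.7175328731537], [445.33443450927734, 139.71087336540222], [454.97384667396545, 136.1454427242279], [498.5792338848114, 247.95401096343994], [446.12476229667664, 270.94903588294983], [430.56851625442505, 237.58472502231598], [424.5648384094238, 239.67336118221283], [429.205060005188, 233.7675392627716], [414.2429530620575, 195.87798416614532], [358.94814133644104, 216.88449382781982], [348.65984320640564, 192.38542020320892], [338.2286727428436, 196.02270424365997]]
```

```bash
python3 - <<'E'
from h import *
A=np.array([(-52,-32),(68,-32),(-12,28),(-12,88)],float)
B=np.array([(454.9,136.1),(498.6,248),(414.2,196),(359,216.9)])
Q,t,r=kab(A,B); y=np.degrees(np.arctan2(Q[1,0],Q[0,0])); print(t,y,r)
plan(t[0]/1e3,t[1]/1e3,.039,y+180)
E
```

```text
[444.5083 196.368 ] 68.5967709166801 0.8019363589243085
xyz [0.1, 1.1, 132.0] turn [0.02, -0.02, -0.0]
```

>>> play_rows(
  steps=[
    {"hand": 0,"xyz": [0,0,35],"turn": [0,0,0]},
    {"hand": 0,"xyz": [0,0,72],"turn": [0,0,0]},
    {"hand": 0,"xyz": [0,0,105],"turn": [0,0,0]},
    {"hand": 0,"xyz": [0,0,125],"turn": [0,0,0]},
    {"hand": 0,"xyz": [0,0,132],"turn": [0,0,0]},
    {"hand": -1,"xyz": [0,0,132],"turn": [0,0,0]},
    {"hand": -1,"xyz": [0,0,132],"turn": [0,0,0]},
    {"hand": -1,"xyz": [0,0,132],"turn": [0,0,0]},
    {"hand": -1,"xyz": [0,0,132],"turn": [0,0,0]},
    {"hand": -1,"xyz": [0,0,132],"turn": [0,0,0]},
  ],
  grip_force=60,
)

```text
time: 8.38
eef_pos: [0.4467, 0.1969, 0.0412]
eef_rot: [-1.771, 2.591, -0.001]
force: [-0.6, -0.4, 7.7]
finger_gap: 0.0102
gripper_force: 62.1
```

>>> play_rows(
  steps=[
    {"hand": -1,"xyz": [0,0,-30],"turn": [0,0,0]},
    {"hand": -1,"xyz": [0,0,-65],"turn": [0,0,0]},
    {"hand": -1,"xyz": [0,0,-100],"turn": [0,0,0]},
    {"hand": -1,"xyz": [0,0,-100],"turn": [0,0,0]},
  ],
)

```text
time: 8.72
eef_pos: [0.4481, 0.1976, 0.1469]
eef_rot: [-1.768, 2.585, -0.003]
force: [2.9, 1.0, 0.1]
finger_gap: 0.0105
gripper_force: 61.0
```

```bash
python3 - <<'E'
from h import *
g=target(np.array([472.5,-43]),7.74,(-11.1,-60.25)); print(g)
plan(g[0]/1e3,g[1]/1e3-.001,.12,187.74); print(observe()['eef_pos'])
E
```

```text
[ 469.6155 -104.196 ]
xyz [274.6, -129.7, 25.8] turn [-0.15, 0.59, 60.99]
[0.4481 0.1976 0.1469]
```

>>> play_rows(
  steps=[
    {"hand": -1,"xyz": [33,-15,0],"turn": [0,0,7]},
    {"hand": -1,"xyz": [66,-31,0],"turn": [0,0,14]},
    {"hand": -1,"xyz": [100,-47,0],"turn": [0,0,21]},
    {"hand": -1,"xyz": [134,-63,0],"turn": [0,0,28]},
    {"hand": -1,"xyz": [168,-79,0],"turn": [0,0,35]},
    {"hand": -1,"xyz": [202,-95,0],"turn": [0,0,42]},
    {"hand": -1,"xyz": [236,-111,5],"turn": [0,0,49]},
    {"hand": -1,"xyz": [262,-124,14],"turn": [0,0,56]},
    {"hand": -1,"xyz": [274,-130,22],"turn": [0,0,61]},
    {"hand": -1,"xyz": [275,-130,25],"turn": [0,0,61]},
  ],
)

```text
time: 9.55
eef_pos: [0.4669, -0.1093, 0.1136]
eef_rot: [0.199, -3.135, 0.001]
force: [0.1, 0.4, -0.9]
finger_gap: 0.0108
gripper_force: 60.9
```

>>> play_rows(
  steps=[
    {"hand": -1,"xyz": [0,0,0],"turn": [0,0,0]},
    {"hand": -1,"xyz": [0,0,0],"turn": [0,0,0]},
    {"hand": -1,"xyz": [0,0,0],"turn": [0,0,0]},
    {"hand": -1,"xyz": [0,0,0],"turn": [0,0,0]},
  ],
)

```text
time: 9.88
eef_pos: [0.4674, -0.106, 0.1149]
eef_rot: [-0.216, 3.133, -0.0]
force: [0.6, 0.7, -1.6]
finger_gap: 0.0104
gripper_force: 60.9
```

```bash
python3 - <<'E'
from h import *
import pickle
s=observe(); print(s['time'],s['eef_pos'],tool(s)[2],np.abs(s['dq']).max())
d=cam('wrist'); d['s']=s; pickle.dump(d,open('w7.pkl','wb')); cv2.imwrite('pics/w7.png',d['pixels'])
E
```

```text
9.8833 [ 0.4674 -0.106   0.1149] 187.88689661260577 0.005166779627255905
```

View pics/w7.png

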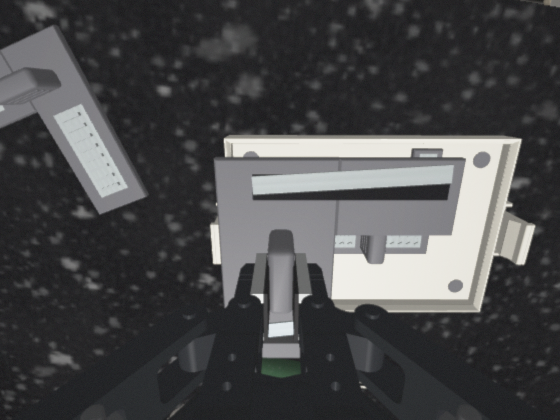

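The wrist view shows the held wide plate over the tray: top edge at row 158, right end from (464,158) to (455,235), inner corner near (335,235). The placed small plate's fin is at (375,245). I'll read the edges from intensity profiles.

```bash
python3 - <<'E'
from h import *
import pickle
d=pickle.load(open('w7.pkl','rb')); g=d['pixels'].min(2).astype(int)
print('top col300',g[150:170,300],'\ncol450',g[150:170,450])
print('low col440',g[228:244,440],'col 345',g[228:244,345])
print('right row170',g[170,450:472],'row220',g[220,448:470])
print('body row260',g[260,322:342],'row295',g[295,322:342])
print('left row 200',g[200,208:228],' row 260',g[260,208:232])
E
```

```text
top col300 [226 227 226 227 226 225 198 118  85  87 107 129 133 134 135 136 135 136
 136 136] 
col450 [223 224 224 224 223 224 220 134  87  87 106 124 129 127 130 180 191 191
 190 191]
low col440 [130 130 128 130 130 131 136 182 220 226 227 226 226 226 226 226] col 345 [141 140 141 139 142 139 142 175 195 200 200 200 201 201 201 200]
right row170 [187 189 186 151 133 128 128 127 127 128 126 127 129 151 215 224 224 224
 224 224 224 225] row220 [129 129 129 130 127 134 188 221 225 225 226 225 224 224 225 225 224 224
 225 224 224 225]
body row260 [143 143 143 143 142 142 142 142 143 141 132 158 224 232 233 234 232 233
 232 232] row295 [ 36  34  37  34  39  69 132 143 134 159 224 232 233 232 233 233 233 232
 232 232]
left row 200 [ 53  51  49  49  47  42  42  41  64 104 133 141 140 140 139 140 140 141
 141 140]  row 260 [ 40  34  34  32  83 200 224 229 222 230 231 230 194 132 141 147 147 148
 148 149 149 147 149 148]
```

```bash
python3 - <<'E'
from h import *
import pickle
d=pickle.load(open('w7.pkl','rb')); s=d['s']
t,y=held(d,s['eef_pos'][2]-.0332,[(-52,-32),(-52,88),(-12,88),(-12,28)],[(214.4,160),(465.3,160.1),(450.9,234.9),(334.8,234.9)])
# visible dots right side
P,W=dots(d,[(482,160),(455,286)],r=9); print(P,W, [target(np.array([472.47,-43]),7.74,p) for p in ((-52,82),(52,82))])
g=target(np.array([472.47,-43]),7.74,(-11.1,-60.25)); m=(g-t); print('target',g,'move',m)
s2=observe(); e=s2['eef_pos']; print(e); plan(e[0]+m[0]/1e3,e[1]+m[1]/1e3,.0475,tool(s2)[2]+7.74-y)
E
```

```text
held [ 465.903  -105.1487] yaw 7.93 res 0.83 in tool [1.3469 1.0574] yaw-tool 180.04
[[     nan      nan]
 [454.9997 285.5071]] [[     nan      nan]
 [513.0703  45.3622]] [array([409.9002,  31.2497]), array([512.9527,  45.2562])]
target [ 469.5855 -104.196 ] move [3.6824 0.9527]
[ 0.4673 -0.1061  0.1148]
xyz [-3.7, 0.5, 67.3] turn [-0.01, 0.05, 0.19]h.py:57: RuntimeWarning: invalid value encountered in scalar divide
  yy,xx=np.mgrid[-r:r+1,-r:r+1]; P.append((u+(w*xx).sum()/w.sum(),v+(w*yy).sum()/w.sum()))
```

>>> play_rows(
  steps=[
    {"hand": -1,"xyz": [-3.7,0.5,15],"turn": [0,0,0.2]},
    {"hand": -1,"xyz": [-3.7,0.5,35],"turn": [0,0,0.2]},
    {"hand": -1,"xyz": [-3.7,0.5,50],"turn": [0,0,0.2]},
    {"hand": -1,"xyz": [-3.7,0.5,54],"turn": [0,0,0.2]},
    {"hand": -1,"xyz": [-3.7,0.5,54],"turn": [0,0,0.2]},
    {"hand": -1,"xyz": [-3.7,0.5,54],"turn": [0,0,0.2]},
    {"hand": -1,"xyz": [-3.7,0.5,54],"turn": [0,0,0.2]},
  ],
)

```text
time: 10.52
eef_pos: [0.4713, -0.1059, 0.0616]
eef_rot: [-0.207, 3.133, -0.001]
force: [-0.1, -0.9, 0.2]
finger_gap: 0.0108
gripper_force: 60.9
```

```bash
python3 - <<'E'
from h import *
s=observe(); print(s['eef_pos'],tool(s)[2],s['force']); plan(.4673+.00368,-.1061+.00095,.0475,187.7)
E
```

```text
[ 0.4713 -0.1059  0.0616] 187.55759680387632 [-0.1458 -0.9198  0.1582]
xyz [0.2, 0.8, 14.1] turn [-0.03, 0.09, -0.14]
```

>>> play_rows(
  steps=[
    {"hand": -1,"xyz": [0.2,0.8,6],"turn": [0,0,-0.1]},
    {"hand": -1,"xyz": [0.2,0.8,11],"turn": [0,0,-0.1]},
    {"hand": -1,"xyz": [0.2,0.8,14.5],"turn": [0,0,-0.1]},
    {"hand": -1,"xyz": [0.2,0.8,14.5],"turn": [0,0,-0.1]},
    {"hand": -1,"xyz": [0.2,0.8,14.5],"turn": [0,0,-0.1]},
  ],
)

```text
time: 10.93
eef_pos: [0.4705, -0.1051, 0.0471]
eef_rot: [-0.209, 3.134, -0.0]
force: [-5.9, 2.9, 13.7]
finger_gap: 0.0105
gripper_force: 63.1
```

>>> play_rows(
  steps=[
    {"hand": -0.3,"xyz": [0,0,-1],"turn": [0,0,0]},
    {"hand": -0.3,"xyz": [0,0,-1],"turn": [0,0,0]},
    {"hand": -0.3,"xyz": [0,0,-1],"turn": [0,0,0]},
    {"hand": -0.3,"xyz": [0,0,-25],"turn": [0,0,0]},
    {"hand": 0,"xyz": [0,30,-60],"turn": [0,0,0]},
    {"hand": 0.3,"xyz": [0,62,-85],"turn": [0,0,0]},
    {"hand": 0.5,"xyz": [0,62,-115],"turn": [0,0,0]},
    {"hand": 1,"xyz": [0,62,-138],"turn": [0,0,0]},
    {"hand": 1,"xyz": [0,62,-138],"turn": [0,0,0]},
    {"hand": 1,"xyz": [0,62,-138],"turn": [0,0,0]},
  ],
)

```text
time: 11.77
eef_pos: [0.4628, -0.0436, 0.1847]
eef_rot: [-0.21, 3.132, -0.001]
force: [0.2, 0.2, -0.9]
finger_gap: 0.0853
gripper_force: 0.0
```

```bash
python3 - <<'E'
from h import *
import pickle
s=observe(); print(s['time'],s['eef_pos'],tool(s)[2],np.abs(s['dq']).max())
d=cam('wrist'); d['s']=s; pickle.dump(d,open('w8.pkl','wb')); cv2.imwrite('pics/w8.png',d['pixels'])
plan(.4045,-.2765,.17,297)
E
```

```text
11.7667 [ 0.4628 -0.0436  0.1847] 187.65706583215083 0.0504535173549219
xyz [88.1, -223.0, 13.3] turn [0.0, -0.01, -109.37]
```

View pics/w8.png

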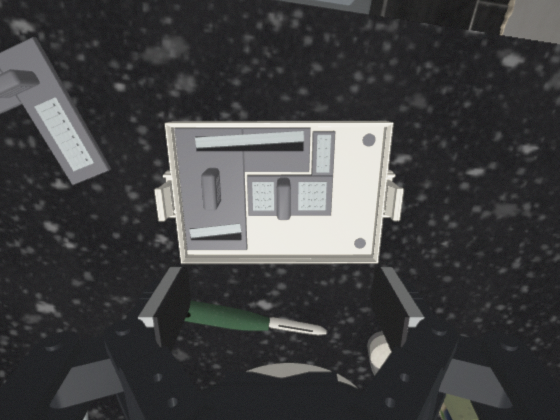

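The wrist view shows wide at (215,190) and small at (290,180) nested flat in the tray, with a clear L-shaped channel along the right and lower sides for slim. I'll measure that channel.

```bash
cat >> h.py <<'E'
C0,Y0=np.array([472.47,-43.0]),7.74
def intray(w):
    th=np.radians(-Y0); v=np.asarray(w)-C0; return np.array([np.cos(th)*v[0]-np.sin(th)*v[1],np.sin(th)*v[0]+np.cos(th)*v[1]])
def edge(p,lo,hi,first=True):
    """sub-pixel place where a profile first crosses midway lo..hi"""
    m=(lo+hi)/2; p=np.asarray(p,float); k=np.where((p[:-1]-m)*(p[1:]-m)<=0)[0]; k=k[0] if first else k[-1]
    return k+(m-p[k])/(p[k+1]-p[k])
E
python3 - <<'E'
from h import *
import pickle
d=pickle.load(open('w8.pkl','rb')); g=d['pixels'].min(2).astype(float)
def col(c,a,b,**k): r=a+edge(g[a:b,c],140,225,**k); return intray(onz(d,(c,r),.014)[:2]*1000)
def row(r,a,b,**k): c=a+edge(g[r,a:b],140,225,**k); return intray(onz(d,(c,r),.014)[:2]*1000)
print('small +x edge',col(255,205,225,first=False),col(322,205,225,first=False))
print('small +y edge',row(140,325,345),row(160,325,345),row(185,322,342),row(205,322,342))
print('wide +y edge', row(222,238,255), row(240,238,255))
print('wide +x edge', col(200,240,258), col(230,240,258))
print('gap small arm/wide top', g[145,302:320])
E
```

```text
small +x edge [ 18.8991 -22.8933] [18.9181 41.5024]
small +y edge [-52.7456  45.6959] [-34.7947  45.6527] [-11.2981  40.8878] [ 8.4208 41.1761]
wide +y edge [ 25.7274 -31.4587] [ 44.9227 -31.6402]
wide +x edge [ 55.3483 -78.8424] [ 55.338 -48.881]
gap small arm/wide top [ 49.  88. 128. 135. 136. 134. 134. 135. 196. 218. 143. 122. 134. 134.
 145. 189. 199. 197.]
```

>>> play_rows(
  steps=[
    {"hand": 1,"xyz": [9,-22,0],"turn": [0,0,-7]},
    {"hand": 1,"xyz": [18,-45,0],"turn": [0,0,-14]},
    {"hand": 1,"xyz": [27,-67,0],"turn": [0,0,-21]},
    {"hand": 1,"xyz": [36,-90,0],"turn": [0,0,-28]},
    {"hand": 1,"xyz": [45,-112,0],"turn": [0,0,-35]},
    {"hand": 1,"xyz": [54,-135,2],"turn": [0,0,-42]},
    {"hand": 1,"xyz": [63,-157,4],"turn": [0,0,-49]},
    {"hand": 1,"xyz": [72,-180,6],"turn": [0,0,-56]},
    {"hand": 1,"xyz": [80,-202,10],"turn": [0,0,-63]},
    {"hand": 1,"xyz": [88,-223,13],"turn": [0,0,-70]},
  ],
)

```text
time: 12.65
eef_pos: [0.4033, -0.2775, 0.1686]
eef_rot: [1.975, -2.442, -0.004]
force: [0.5, 0.4, -0.2]
finger_gap: 0.0853
gripper_force: 0.0
```

>>> play_rows(
  steps=[
    {"hand": 1,"xyz": [0,0,0],"turn": [0,0,-7]},
    {"hand": 1,"xyz": [0,0,0],"turn": [0,0,-14]},
    {"hand": 1,"xyz": [0,0,0],"turn": [0,0,-21]},
    {"hand": 1,"xyz": [0,0,0],"turn": [0,0,-28]},
    {"hand": 1,"xyz": [0,0,0],"turn": [0,0,-35]},
    {"hand": 1,"xyz": [0,0,0],"turn": [0,0,-39]},
    {"hand": 1,"xyz": [0,0,0],"turn": [0,0,-39]},
    {"hand": 1,"xyz": [0,0,0],"turn": [0,0,-39]},
    {"hand": 1,"xyz": [0,0,0],"turn": [0,0,-39]},
    {"hand": 1,"xyz": [0,0,0],"turn": [0,0,-39]},
  ],
)

```text
time: 13.48
eef_pos: [0.4043, -0.2764, 0.1703]
eef_rot: [-2.672, 1.653, 0.001]
force: [0.2, -0.3, 0.3]
finger_gap: 0.0853
gripper_force: 0.0
```

```bash
python3 - <<'E'
from h import *
import pickle
s=observe(); print(s['time'],s['eef_pos'],tool(s)[2],np.abs(s['dq']).max())
d=cam('wrist'); d['s']=s; pickle.dump(d,open('w9.pkl','wb')); cv2.imwrite('pics/w9.png',d['pixels'])
P=np.array([proj(d,[*(target(np.array([403.5,-275.5]),117,p)/1000),.008]) for p in OUT['slim']]); print(P.round(0).tolist())
g=cv2.medianBlur(d['pixels'],7).min(2)
x0,y0=np.maximum(P.min(0)-25,0).astype(int); x1,y1=(P.max(0)+25).astype(int); print(x0,y0,x1,y1)
for lo in (90,105):
  for k in (7,11):
    m=(g>lo).astype(np.uint8)[y0:min(y1,262),x0:x1]; m=cv2.morphologyEx(m,cv2.MORPH_OPEN,np.ones((k,k)))
    c=max(cv2.findContours(m,cv2.RETR_EXTERNAL,cv2.CHAIN_APPROX_NONE)[0],key=cv2.contourArea)
    q=cv2.approxPolyDP(c,5,True)[:,0]+[x0,y0]; print(lo,k,q.tolist()); fit('slim',[onz(d,p,.008)[:2] for p in q])
E
```

```text
13.4833 [ 0.4043 -0.2764  0.1703] 296.5206128120414 0.007770710088193791
[[185.0, 222.0], [313.0, 221.0], [316.0, 85.0], [267.0, 86.0], [269.0, 180.0], [180.0, 181.0]]
155 60 340 247
90 7 [[311, 87], [264, 90], [269, 177], [184, 184], [189, 225], [313, 219]]
slim origin [ 402.7737 -276.1776] yaw 119.18 res 3.03
90 11 [[311, 87], [264, 90], [269, 177], [184, 184], [189, 225], [312, 220]]
slim origin [ 402.8622 -275.8416] yaw 118.98 res 3.05
105 7 [[310, 87], [265, 89], [269, 178], [182, 186], [188, 224], [312, 218]]
slim origin [ 403.3469 -275.8724] yaw 119.14 res 3.10
105 11 [[310, 87], [265, 89], [269, 178], [182, 186], [188, 224], [312, 218]]
slim origin [ 403.3469 -275.8724] yaw 119.14 res 3.10
```

```bash
python3 - <<'E'
from h import *
import pickle
d=pickle.load(open('w8.pkl','rb')); g=d['pixels'].min(2).astype(float)
def row(r,a,b,**k): c=a+edge(g[r,a:b],140,225,**k); return intray(onz(d,(c,r),.014)[:2]*1000)
print('small +y edge',row(140,325,345,first=False),row(160,325,345,first=False),row(185,322,342,first=False),row(205,322,342,first=False))
plan(.4031,-.276,.039,299)
E
```

```text
small +y edge [-52.7375  49.8089] [-34.7866  49.8224] [-11.2806  49.9897] [ 8.4376 50.0248]
xyz [-0.9, 0.9, 131.4] turn [0.02, 0.02, -2.45]
```

>>> play_rows(
  steps=[
    {"hand": 0,"xyz": [-1,0,35],"turn": [0,0,-2.4]},
    {"hand": 0,"xyz": [-1,0,72],"turn": [0,0,-2.4]},
    {"hand": 0,"xyz": [-1,0,105],"turn": [0,0,-2.4]},
    {"hand": 0,"xyz": [-1,0,125],"turn": [0,0,-2.4]},
    {"hand": 0,"xyz": [-1,0,130],"turn": [0,0,-2.4]},
    {"hand": -1,"xyz": [-1,0,130],"turn": [0,0,-2.4]},
    {"hand": -1,"xyz": [-1,0,130],"turn": [0,0,-2.4]},
    {"hand": -1,"xyz": [-1,0,130],"turn": [0,0,-2.4]},
    {"hand": -1,"xyz": [-1,0,130],"turn": [0,0,-2.4]},
    {"hand": -1,"xyz": [-1,0,130],"turn": [0,0,-2.4]},
  ],
  grip_force=60,
)

```text
time: 14.37
eef_pos: [0.4051, -0.2762, 0.0428]
eef_rot: [2.707, -1.594, 0.005]
force: [-0.2, 1.3, 8.0]
finger_gap: 0.0103
gripper_force: 61.5
```

>>> play_rows(
  steps=[
    {"hand": -1,"xyz": [0,0,-30],"turn": [0,0,0]},
    {"hand": -1,"xyz": [0,0,-65],"turn": [0,0,0]},
    {"hand": -1,"xyz": [0,0,-105],"turn": [0,0,0]},
    {"hand": -1,"xyz": [0,0,-105],"turn": [0,0,0]},
    {"hand": -1,"xyz": [0,0,-105],"turn": [0,0,0]},
  ],
)

```text
time: 14.78
eef_pos: [0.4054, -0.2764, 0.149]
eef_rot: [2.707, -1.594, 0.009]
force: [0.6, -0.4, -1.5]
finger_gap: 0.0106
gripper_force: 60.6
```

```bash
python3 - <<'E'
from h import *
s=observe(); print(s['time'],s['eef_pos'],tool(s)[2])
g=target(C0,Y0,(31.9,64.25)); print(g)
plan(g[0]/1e3+.002,g[1]/1e3-.001,.13,187.74)
E
```

```text
14.7833 [ 0.4054 -0.2764  0.149 ] 299.0322721069101
[495.4263  24.9609]
xyz [-218.1, -226.2, 18.5] turn [-0.39, -0.05, 111.29]
```

>>> play_rows(
  steps=[
    {"hand": -1,"xyz": [-14,-14,0],"turn": [0,0,7]},
    {"hand": -1,"xyz": [-28,-29,0],"turn": [0,0,14]},
    {"hand": -1,"xyz": [-43,-44,0],"turn": [0,0,21]},
    {"hand": -1,"xyz": [-58,-60,0],"turn": [0,0,28]},
    {"hand": -1,"xyz": [-73,-76,0],"turn": [0,0,35]},
    {"hand": -1,"xyz": [-88,-91,0],"turn": [0,0,42]},
    {"hand": -1,"xyz": [-103,-107,0],"turn": [0,0,49]},
    {"hand": -1,"xyz": [-118,-122,0],"turn": [0,0,56]},
    {"hand": -1,"xyz": [-132,-137,0],"turn": [0,0,63]},
    {"hand": -1,"xyz": [-146,-151,0],"turn": [0,0,70]},
  ],
)

```text
time: 15.62
eef_pos: [0.4651, -0.0734, 0.1448]
eef_rot: [1.295, -2.861, -0.001]
force: [1.2, -0.1, 0.0]
finger_gap: 0.0104
gripper_force: 60.5
```

```bash
python3 - <<'E'
from h import *
plan(.4974,.024,.13,187.74)
E
```

```text
xyz [-94.5, 40.1, 14.8] turn [0.04, -0.05, 40.95]
```

>>> play_rows(
  steps=[
    {"hand": -1,"xyz": [-15,7,0],"turn": [0,0,7]},
    {"hand": -1,"xyz": [-32,14,0],"turn": [0,0,14]},
    {"hand": -1,"xyz": [-50,21,0],"turn": [0,0,21]},
    {"hand": -1,"xyz": [-68,28,5],"turn": [0,0,28]},
    {"hand": -1,"xyz": [-85,36,10],"turn": [0,0,35]},
    {"hand": -1,"xyz": [-94,40,15],"turn": [0,0,41]},
    {"hand": -1,"xyz": [-94,40,15],"turn": [0,0,41]},
    {"hand": -1,"xyz": [-94,40,15],"turn": [0,0,41]},
    {"hand": -1,"xyz": [-94,40,15],"turn": [0,0,41]},
    {"hand": -1,"xyz": [-94,40,15],"turn": [0,0,41]},
  ],
)

```text
time: 16.45
eef_pos: [0.4965, 0.022, 0.1309]
eef_rot: [-0.223, 3.134, -0.0]
force: [-0.1, 0.5, -1.5]
finger_gap: 0.0107
gripper_force: 60.5
```

```bash
python3 - <<'E'
from h import *
import pickle
s=observe(); print(s['time'],s['eef_pos'],tool(s)[2],np.abs(s['dq']).max())
d=cam('wrist'); d['s']=s; pickle.dump(d,open('w10.pkl','wb')); cv2.imwrite('pics/w10.png',d['pixels'])
p,T,a=tool(s); zt=s['eef_pos'][2]-.0348
P=np.array([proj(d,[*(target(p+T@np.array([2,1.1]),a-180,q)/1000),zt]) for q in OUT['slim']]); print(P.round(0).tolist())
g=d['pixels'].min(2)
u=P[[3,4]].mean(0).round().astype(int)
# profiles across expected edges
def ln(a,b,f,n=12):
    c=(P[a]*(1-f)+P[b]*f).round().astype(int); e=P[b]-P[a]
    if abs(e[0])>abs(e[1]): print(a,b,f,'col',c[0],'rows',c[1]-n,g[max(c[1]-n,0):c[1]+n,c[0]])
    else: print(a,b,f,'row',c[1],'cols',c[0]-n,g[c[1],c[0]-n:c[0]+n])
for a,b,f in [(1,2,.5),(1,2,.8),(2,3,.3),(2,3,.7),(3,4,.2),(3,4,.7),(4,5,.2),(4,5,.8),(5,0,.3),(5,0,.6)]: ln(a,b,f)
E
```

```text
16.45 [0.4965 0.022  0.1309] 188.1247300604609 0.01307020624011533
[[117.0, 302.0], [331.0, 302.0], [344.0, 71.0], [253.0, 71.0], [257.0, 237.0], [104.0, 237.0]]
1 2 0.5 row 187 cols 325 [153 155 154 155 152 154 153 154 153 154 150 139 134 174 225 236 237 235
 227 235 235 224 124  53]
1 2 0.8 row 117 cols 329 [149 148 150 148 149 148 148 149 147 147 147 141 120  69  47  51  62  75
  89 105 117 121 125 125]
2 3 0.3 col 317 rows 59 [ 42  42  42  40  47 116 230 241 238 237 236 234 205 225 234 236 236 236
 236 236 235 233 193 127]
2 3 0.7 col 280 rows 59 [ 42  40  37  41  59 139 235 241 238 238 238 241 223 231 235 236 235 236
 236 236 236 233 192 124]
3 4 0.2 row 104 cols 242 [215 216 214 214 214 215 216 216 213 214 213 210 211 162 133 144 150 148
 148 148 148 148 149 147]
3 4 0.7 row 187 cols 244 [154 152 153 152 153 152 152 151 152 153 152 152 149 118 137 155 159 159
 159 159 159 158 159 159]
4 5 0.2 col 227 rows 225 [238 238 238 238 238 238 238 238 238 238 238 238 238 237 222 143  87  80
  85  96 113 144 151 150]
4 5 0.8 col 134 rows 225 [145 147 146 146 145 146 146 157 216 233 236 236 236 233 188 112  80  80
  88  96 117 139 144 144]
5 0 0.3 row 257 cols 96 [ 44  44  38  41  41  47  51  51  55  53  52  51  64 119 138 142 143 143
 145 144 144 143 144 144]
5 0 0.6 row 276 cols 99 [ 44  42  39  38  40  42  41  44  46  47  44  44  46  79 127 140 145 145
 145 144 143 145 145 145]
```

```bash
python3 - <<'E'
from h import *
import pickle
d=pickle.load(open('w10.pkl','rb')); s=d['s']; g=d['pixels'].min(2)
print(g[74:100,275],g[74:100,325],g[295:325,150])
def X(l1,l2):
    a=np.cross([*l1[0],1],[*l1[1],1]); b=np.cross([*l2[0],1],[*l2[1],1]); c=np.cross(a,b); return c[:2]/c[2]
right=((338.4,187),(341.4,117)); mid=((245.0,134),(245.2,227)); mid=((134,245.0),(227,245.2)); left=((108.6,257),(112.3,276)); inner=((254.7,104),(257,187))
A=[(-10,-12),(-10,-92),(-10,28)]; uv=[X(inner,mid),X(left,mid),X(right,mid)]; print(uv)
for z in (.0348,):
    t,y=held(d,s['eef_pos'][2]-z,A,uv)
E
```

```text
[236 235 235 236 236 235 234 193 126 127 143 146 148 147 147 146 147 148
 148 149 147 148 148 148 149 148] [236 236 236 236 236 237 235 216 139 120 140 145 144 146 145 144 145 145
 147 147 146 146 148 146 147 148] [171 150 148 148 147 149 147 147 150 150 148 144 109  67  48  52  50  53
  56  56  59  60  63  66  67  69  68  70  70  73]
[array([258.6147, 245.268 ]), array([106.2515, 244.9403]), array([335.8957, 245.4342])]
held [498.963   24.1186] yaw 7.95 res 0.37 in tool [-2.6984  1.7615] yaw-tool 179.83
```

```bash
python3 - <<'E'
from h import *
import pickle
d=pickle.load(open('w10.pkl','rb')); s=d['s']
def X(l1,l2):
    a=np.cross([*l1[0],1],[*l1[1],1]); b=np.cross([*l2[0],1],[*l2[1],1]); c=np.cross(a,b); return c[:2]/c[2]
right=((338.4,187),(341.4,117)); mid=((134,245.0),(227,245.2)); left=((108.6,257),(112.3,276)); inner=((254.7,104),(257,187)); top=((275,83.3),(325,83.6)); bot=((150,307.3),(350,307.6))
A=[(-10,-12),(-10,-92),(-90,28),(-90,-12),(30,-92)]; uv=[X(inner,mid),X(left,mid),X(right,top),X(inner,top),X(left,bot)]
for z in (.0348,.0338): t,y=held(d,s['eef_pos'][2]-z,A,uv)
g=target(C0,Y0,(31.9,64.25)); m=g-t; print(g,m)
s2=observe(); e=s2['eef_pos']; print(e); plan(e[0]+m[0]/1e3,e[1]+m[1]/1e3,.060,tool(s2)[2]+7.74-y); print((e[:2]*1e3+m))
E
```

```text
held [498.9636  23.6467] yaw 7.93 res 1.05 in tool [-2.6323  1.2942] yaw-tool 179.81
held [498.5968  23.8315] yaw 7.93 res 1.51 in tool [-2.2953  1.529 ] yaw-tool 179.81
[495.4263  24.9609] [-3.1705  1.1294]
[0.4966 0.022  0.131 ]
xyz [3.0, 1.6, 71.0] turn [-0.01, 0.02, 0.19]
[493.449   23.0988]
```

>>> play_rows(
  steps=[
    {"hand": -1,"xyz": [3.2,1.7,20],"turn": [0,0,0.2]},
    {"hand": -1,"xyz": [3.2,1.7,45],"turn": [0,0,0.2]},
    {"hand": -1,"xyz": [3.2,1.7,65],"turn": [0,0,0.2]},
    {"hand": -1,"xyz": [3.2,1.7,69],"turn": [0,0,0.2]},
    {"hand": -1,"xyz": [3.2,1.7,69],"turn": [0,0,0.2]},
    {"hand": -1,"xyz": [3.2,1.7,69],"turn": [0,0,0.2]},
    {"hand": -1,"xyz": [3.2,1.7,69],"turn": [0,0,0.2]},
  ],
)

```text
time: 17.08
eef_pos: [0.4941, 0.0237, 0.0634]
eef_rot: [-0.215, 3.132, -0.0]
force: [1.2, -0.1, -0.7]
finger_gap: 0.0106
gripper_force: 60.5
```

```bash
python3 - <<'E'
from h import *
s=observe(); print(s['eef_pos'],tool(s)[2],s['force']); plan(.4932,.02325,.0485,187.93)
E
```

```text
[0.4941 0.0237 0.0634] 187.83752735687926 [ 1.1607 -0.1179 -0.6753]
xyz [1.0, -0.4, 14.9] turn [-0.01, 0.12, -0.09]
```

>>> play_rows(
  steps=[
    {"hand": -1,"xyz": [0.8,-0.4,6],"turn": [0,0,0]},
    {"hand": -1,"xyz": [0.8,-0.4,11],"turn": [0,0,0]},
    {"hand": -1,"xyz": [0.8,-0.4,15],"turn": [0,0,0]},
    {"hand": -1,"xyz": [0.8,-0.4,15],"turn": [0,0,0]},
    {"hand": -1,"xyz": [0.8,-0.4,15],"turn": [0,0,0]},
  ],
)

```text
time: 17.5
eef_pos: [0.4928, 0.0234, 0.0487]
eef_rot: [-0.215, 3.133, -0.0]
force: [-7.4, -1.0, 17.7]
finger_gap: 0.0105
gripper_force: 63.1
```

>>> play_rows(
  steps=[
    {"hand": -0.3,"xyz": [0,0,-1],"turn": [0,0,0]},
    {"hand": -0.3,"xyz": [0,0,-1],"turn": [0,0,0]},
    {"hand": -0.3,"xyz": [0,0,-1],"turn": [0,0,0]},
    {"hand": -0.3,"xyz": [0,0,-30],"turn": [0,0,0]},
    {"hand": 0,"xyz": [10,-20,-65],"turn": [0,0,0]},
    {"hand": 0.3,"xyz": [25,-45,-95],"turn": [0,0,0]},
    {"hand": 0.5,"xyz": [30,-65,-120],"turn": [0,0,0]},
    {"hand": 1,"xyz": [30,-65,-137],"turn": [0,0,0]},
    {"hand": 1,"xyz": [30,-65,-137],"turn": [0,0,0]},
    {"hand": 1,"xyz": [30,-65,-137],"turn": [0,0,0]},
  ],
)

```text
time: 18.33
eef_pos: [0.4721, -0.0454, 0.1841]
eef_rot: [-0.214, 3.133, -0.0]
force: [-0.8, 0.1, -0.8]
finger_gap: 0.0854
gripper_force: 0.0
```

```bash
python3 - <<'E'
from h import *
import pickle
s=observe(); print(s['time'],s['eef_pos'],tool(s)[2],np.abs(s['dq']).max())
d=cam('wrist'); d['s']=s; pickle.dump(d,open('w11.pkl','wb'))
# tray rectified at plate-top height: 4 px/mm
P=np.array([proj(d,[*(target(C0,Y0,p)/1000),.014]) for p in ((-75,-105),(-75,105),(75,105),(75,-105))],np.float32)
H=cv2.getPerspectiveTransform(P,np.array([(0,0),(630,0),(630,450),(0,450)],np.float32))
a=cv2.warpPerspective(d['pixels'],H,(630,450),flags=cv2.INTER_CUBIC)
cv2.imwrite('pics/rect.png',a)
cv2.imwrite('pics/w11.png',np.hstack([a,cv2.resize(cam('side')['pixels'][130:280,250:306],(168,450))]))
E
```

```text
18.3333 [ 0.4721 -0.0454  0.1841] 187.7995677934656 0.041716519245637164
```

View pics/rect.png

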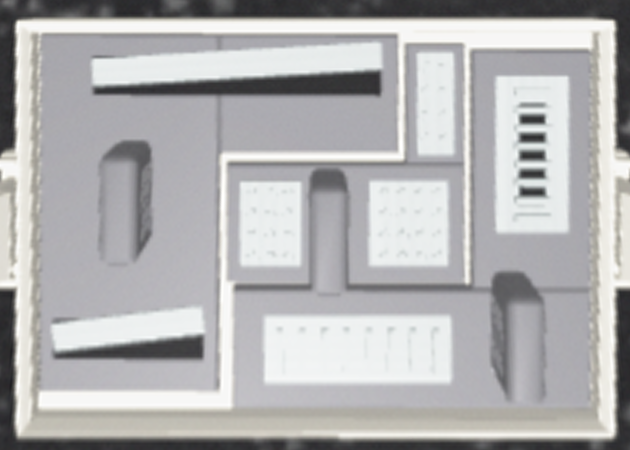

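The rectified crop shows all three plates lying flat side by side: wide on the left (130,210), small in the middle (345,220), slim along the right and bottom (530,330). Thin gaps show between them. Next is the cover.

```bash
python3 - <<'E'
from h import *
import pickle
d=pickle.load(open('D0.pkl','rb'))['side']; b=onz(d,(317,145),.055); print(b)
plan(b[0],b[1],.23,263)
E
```

```text
[ 0.5416 -0.4387  0.055 ]
xyz [-15.7, -399.7, -47.7] turn [0.08, -0.06, -75.15]
```

>>> play_rows(
  steps=[
    {"hand": 1,"xyz": [-1,-38,-10],"turn": [0,0,-7]},
    {"hand": 1,"xyz": [-3,-76,-20],"turn": [0,0,-14]},
    {"hand": 1,"xyz": [-4,-114,-30],"turn": [0,0,-21]},
    {"hand": 1,"xyz": [-6,-152,-40],"turn": [0,0,-28]},
    {"hand": 1,"xyz": [-8,-190,-48],"turn": [0,0,-35]},
    {"hand": 1,"xyz": [-9,-230,-48],"turn": [0,0,-42]},
    {"hand": 1,"xyz": [-11,-270,-48],"turn": [0,0,-49]},
    {"hand": 1,"xyz": [-12,-310,-48],"turn": [0,0,-56]},
    {"hand": 1,"xyz": [-14,-350,-48],"turn": [0,0,-63]},
    {"hand": 1,"xyz": [-15,-385,-48],"turn": [0,0,-70]},
  ],
)

```text
time: 19.27
eef_pos: [0.5391, -0.4262, 0.2293]
eef_rot: [1.965, -2.45, -0.004]
force: [0.8, 1.8, 0.2]
finger_gap: 0.0853
gripper_force: 0.0
```

```bash
python3 - <<'E'
from h import *
print(observe()['eef_pos']); plan(.5416,-.4387,.23,263)
E
```

```text
[ 0.5391 -0.4262  0.2293]
xyz [11.6, -5.1, -0.7] turn [0.14, 0.07, -5.54]
```

>>> play_rows(
  steps=[
    {"hand": 1,"xyz": [11,-5,0],"turn": [0,0,-5.5]},
    {"hand": 1,"xyz": [11,-5,0],"turn": [0,0,-5.5]},
    {"hand": 1,"xyz": [11,-5,0],"turn": [0,0,-5.5]},
    {"hand": 1,"xyz": [11,-5,0],"turn": [0,0,-5.5]},
  ],
)

```text
time: 19.6
eef_pos: [0.5416, -0.4352, 0.2307]
eef_rot: [2.071, -2.362, -0.003]
force: [0.7, -0.1, -0.1]
finger_gap: 0.0853
gripper_force: 0.0
```

```bash
python3 - <<'E'
from h import *
import pickle
s=observe(); print(s['time'],s['eef_pos'],tool(s)[2],np.abs(s['dq']).max())
d=cam('wrist'); d['s']=s; pickle.dump(d,open('w12.pkl','wb')); cv2.imwrite('pics/w12.png',d['pixels'])
print('bar exp',proj(d,[.5416,-.4387,.062]))
g=cv2.medianBlur(d['pixels'],5).min(2); m=(g>150).astype(np.uint8); m[265:]=0
c=max(cv2.findContours(m,cv2.RETR_EXTERNAL,cv2.CHAIN_APPROX_NONE)[0],key=cv2.contourArea)
print(cv2.approxPolyDP(c,5,True)[:,0].tolist(), d['pixels'][150,200:360:8].mean(-1).round())
for r in range(110,262,12): print(r,g[r,150:420:9])
E
```

```text
19.6 [ 0.5416 -0.4352  0.2307] 262.5086062372944 0.025530613144360177
bar exp [280.596  183.4741]
[[177, 98], [192, 230], [364, 228], [374, 96]] [213. 227. 227. 227. 226. 226. 226. 226. 227. 232. 210. 225. 225. 225.
 225. 225. 225. 225. 225. 224.]
110 [ 37  35  47  80 218 218 219 218 219 218 218 218 217 218 218 218 217 217
 218 218 218 218 218 217 217 190 104  34  32 158]
122 [ 36  34  40  57 222 221 222 221 221 221 221 220 221 221 220 220 220 220
 220 219 219 219 219 218 218 109  37  56  34 161]
134 [ 36  35  37  36 222 222 221 221 221 221 221 221 221 218 218 218 220 219
 219 219 219 218 218 218 218  47  36  42  36 160]
146 [ 36  37  36  36 221 222 221 221 221 221 221 221 220 220 189 218 219 219
 220 219 219 218 219 218 218  45  36  36  39 158]
158 [ 36  38  36  37 222 222 220 221 221 221 220 220 220 220 220 218 220 219
 219 219 219 218 218 218 218  38  37  37  41 146]
170 [ 38  39  37  38 221 221 221 221 220 220 220 221 219 220 220 219 220 219
 219 219 219 219 219 218 218  47  35  35  51  37]
182 [ 41  40  39  37 221 221 220 220 220 220 220 220 220 220 221 218 219 219
 219 219 219 219 219 219 217  36  35  33  32  36]
194 [ 37  40  39  37 144 220 218 220 220 219 219 220 220 219 220 218 219 219
 219 219 219 219 219 219 203  33  36  36  34  34]
206 [ 39  37  38  38  47 220 218 220 220 220 219 220 220 219 219 218 219 219
 219 219 219 219 219 218 194  32  61  37  35  37]
218 [ 47  35  36  37  35 219 217 220 220 220 220 219 219 219 219 219 219 219
 219 219 219 219 218 218 111  32  34  39  43  43]
230 [ 33  35  34  34  38 206 206 207 207 208 208 208 208 207 207 207 207 207
 207 207 204 206 203 203  39  34  34  39  32  33]
242 [44 37 34 34 34 58 52 39 36 35 35 37 36 36 34 37 36 37 37 38 36 35 34 37
 37 36 35 38 34 35]
254 [32 34 34 45 34 41 35 37 35 36 35 37 41 34 34 48 35 39 38 35 38 36 37 36
 42 37 36 34 34 33]
```

```bash
python3 - <<'E'
from h import *
import pickle
d=pickle.load(open('w12.pkl','rb')); g=d['pixels'].astype(int).sum(2)
for r in range(126,234,9): print(r,g[r,262:300])
print('col 282',g[126:230:2,282].tolist()); print('col 278',g[126:230:2,278].tolist())
E
```

```text
126 [679 679 675 678 677 680 679 679 677 680 679 678 679 678 677 677 677 678
 677 678 678 676 675 678 677 677 678 679 677 679 678 678 678 677 676 676
 680 679]
135 [680 689 682 679 678 676 677 675 676 678 678 676 676 676 675 675 676 675
 675 675 673 675 674 675 675 672 672 666 601 663 678 678 677 679 675 677
 677 676]
144 [680 681 678 680 678 680 678 676 663 545 466 403 393 389 391 390 389 391
 385 391 451 644 670 675 672 675 676 682 602 660 677 678 675 675 676 677
 677 677]
153 [679 683 678 680 679 678 679 678 669 695 697 694 689 683 679 674 669 662
 630 544 464 532 657 674 674 676 675 676 585 658 676 676 676 676 676 677
 678 675]
162 [676 663 676 678 677 676 675 675 663 699 698 694 687 683 678 673 669 660
 628 547 465 528 654 672 672 672 675 676 626 662 675 674 675 676 676 675
 677 675]
171 [678 680 700 684 677 677 676 674 661 696 699 694 688 682 679 671 666 659
 630 545 461 522 654 672 675 675 674 673 634 665 676 675 677 675 676 675
 674 675]
180 [675 676 685 680 677 677 676 673 663 696 698 693 688 684 678 675 669 661
 636 546 473 589 661 673 674 674 674 667 629 665 672 675 675 67
[... 657 characters left out ...]
3]
225 [673 675 674 674 673 673 674 674 674 674 675 674 674 674 675 673 674 675
 675 675 676 675 673 672 674 673 673 674 673 675 677 676 674 675 676 673
 675 673]
col 282 [678, 678, 677, 671, 664, 675, 674, 675, 619, 451, 420, 456, 467, 466, 470, 466, 468, 462, 465, 470, 470, 465, 462, 464, 462, 474, 473, 473, 472, 474, 472, 475, 474, 470, 471, 471, 472, 472, 472, 471, 471, 471, 538, 670, 675, 676, 674, 674, 674, 677, 676, 677]
col 278 [677, 677, 677, 672, 661, 677, 674, 669, 430, 389, 590, 660, 667, 668, 667, 666, 669, 666, 669, 667, 669, 668, 670, 668, 668, 667, 669, 669, 667, 665, 666, 666, 667, 669, 669, 669, 666, 666, 669, 666, 668, 667, 648, 664, 675, 675, 674, 677, 676, 673, 674, 673]
```

```bash
python3 - <<'E'
from h import *
import pickle
d=pickle.load(open('w12.pkl','rb')); s=d['s']; p,T,a=tool(s)
A=onz(d,(276.6,146.5),.062)[:2]*1e3; B=onz(d,(276.6,210.5),.062)[:2]*1e3
print(np.linalg.norm(A-B), 'bar centre',(A+B)/2,'in tool',T.T@((A+B)/2-p),'dir',T.T@(A-B))
# cover outline (dome top edges/flange) corners in tool at z .01
for q in [[177,98],[192,230],[364,228],[374,96]]: print(T.T@(onz(d,q,.008)[:2]*1e3-p))
e=(A+B)/2/1e3; print(observe()['eef_pos'],tool(observe())[2]); plan(e[0],e[1],.066,tool(s)[2]); plan(e[0],e[1],.066,262.7)
E
```

```text
60.56477386137048 bar centre [ 544.753  -442.8628] in tool [ 7.1861 -4.1623] dir [60.5641  0.284 ]
[  77.6568 -104.5668]
[ -66.877  -102.5793]
[-64.6063  95.5198]
[79.4439 93.4522]
[ 0.5416 -0.435   0.2314] 262.55126912289313
xyz [7.5, -4.3, 165.4] turn [0.04, 0.04, 0.04]
xyz [7.5, -4.3, 165.4] turn [0.04, 0.04, -0.15]
```

>>> play_rows(
  steps=[
    {"hand": 0.2,"xyz": [7,-5.5,35],"turn": [0,0,0]},
    {"hand": 0.2,"xyz": [7,-5.5,72],"turn": [0,0,0]},
    {"hand": 0.2,"xyz": [7,-5.5,110],"turn": [0,0,0]},
    {"hand": 0.2,"xyz": [7,-5.5,145],"turn": [0,0,0]},
    {"hand": 0,"xyz": [7,-5.5,160],"turn": [0,0,0]},
    {"hand": 0,"xyz": [7,-5.5,160],"turn": [0,0,0]},
    {"hand": -1,"xyz": [7,-5.5,160],"turn": [0,0,0]},
    {"hand": -1,"xyz": [7,-5.5,160],"turn": [0,0,0]},
    {"hand": -1,"xyz": [7,-5.5,160],"turn": [0,0,0]},
    {"hand": -1,"xyz": [7,-5.5,160],"turn": [0,0,0]},
  ],
  grip_force=100,
)

```text
time: 20.48
eef_pos: [0.5471, -0.4443, 0.0749]
eef_rot: [-2.073, 2.359, -0.006]
force: [-1.5, 3.3, 7.8]
finger_gap: 0.009
gripper_force: 99.9
```

>>> play_rows(
  steps=[
    {"hand": -1,"xyz": [0,0,0],"turn": [0,0,0]},
    {"hand": -1,"xyz": [0,0,0],"turn": [0,0,0]},
  ],
)

```text
time: 20.65
eef_pos: [0.5471, -0.4443, 0.075]
eef_rot: [-2.073, 2.359, -0.006]
force: [-0.4, 3.6, 7.7]
finger_gap: 0.0085
gripper_force: 100.0
```

>>> play_rows(
  steps=[
    {"hand": -1,"xyz": [0,0,-20],"turn": [0,0,0]},
    {"hand": -1,"xyz": [0,0,-50],"turn": [0,0,0]},
    {"hand": -1,"xyz": [0,0,-85],"turn": [0,0,0]},
    {"hand": -1,"xyz": [0,0,-110],"turn": [0,0,0]},
    {"hand": -1,"xyz": [0,0,-110],"turn": [0,0,0]},
    {"hand": -1,"xyz": [0,0,-110],"turn": [0,0,0]},
  ],
)

```text
time: 21.15
eef_pos: [0.5467, -0.4446, 0.1847]
eef_rot: [-2.073, 2.36, -0.007]
force: [0.4, 0.1, -3.7]
finger_gap: 0.0089
gripper_force: 98.8
```

```bash
python3 - <<'E'
from h import *
import pickle
s=observe(); print(s['time'],s['eef_pos'],tool(s)[2],s['force'],s['finger_gap'])
plan(.4722,-.0441,.185,187.74)
d=cam('wrist'); d['s']=s; pickle.dump(d,open('w13.pkl','wb')); g=d['pixels'].astype(int).sum(2)//3
for c in (150,220,340,410): print(c,g[0:70:2,c].tolist())
for c in (130,430): print(c,g[180:330:5,c].tolist())
for r in (60,120,180): print(r,g[r,0:180:5].tolist(),'|',g[r,380:560:5].tolist())
E
```

```text
21.15 [ 0.5467 -0.4446  0.1847] 262.58176569981674 [ 0.3652  0.0925 -3.7443] 0.008853105479480749
xyz [-387.5, 125.6, -1.8] turn [-0.29, 0.03, 74.84]
150 [56, 73, 92, 106, 108, 109, 107, 108, 108, 108, 110, 107, 108, 107, 108, 108, 105, 103, 103, 76, 55, 42, 35, 34, 32, 34, 33, 33, 36, 42, 48, 45, 41, 46, 52]
220 [30, 36, 33, 32, 34, 30, 30, 33, 31, 33, 31, 35, 39, 46, 43, 36, 32, 30, 33, 34, 35, 33, 33, 34, 36, 35, 36, 37, 33, 41, 46, 53, 42, 33, 33]
340 [36, 38, 47, 43, 33, 34, 33, 37, 34, 33, 36, 36, 37, 40, 36, 33, 34, 32, 28, 31, 33, 34, 36, 31, 29, 36, 36, 33, 34, 30, 32, 33, 32, 31, 33]
410 [32, 32, 29, 32, 28, 34, 34, 35, 37, 37, 37, 31, 35, 34, 26, 27, 26, 30, 33, 33, 31, 32, 28, 29, 34, 35, 41, 38, 36, 31, 28, 31, 28, 33, 33]
130 [215, 218, 219, 222, 223, 223, 220, 219, 219, 218, 218, 218, 218, 217, 216, 217, 216, 215, 215, 216, 214, 214, 215, 213, 213, 212, 211, 210, 210, 209]
430 [208, 212, 211, 211, 208, 208, 208, 204, 207, 209, 210, 208, 209, 209, 209, 208, 208, 208, 209, 208, 208, 209, 209, 209, 208, 208, 208, 207, 207, 208]
60 [189, 88, 34, 34, 32, 31, 54, 40, 136, 21
[... 251 characters left out ...]
 29, 33, 32, 33, 33]
120 [166, 202, 172, 109, 107, 107, 56, 35, 37, 35, 35, 32, 37, 35, 58, 34, 35, 31, 35, 30, 173, 219, 218, 218, 220, 220, 219, 219, 218, 219, 218, 218, 219, 219, 219, 219] | [212, 211, 213, 212, 212, 211, 212, 210, 211, 210, 210, 210, 208, 208, 209, 207, 207, 52, 148, 104, 51, 199, 45, 44, 48, 46, 172, 174, 33, 35, 36, 29, 24, 30, 30, 32]
180 [215, 210, 106, 207, 202, 145, 108, 108, 105, 44, 33, 44, 33, 31, 34, 37, 34, 37, 34, 34, 211, 221, 221, 221, 221, 221, 215, 221, 221, 221, 221, 221, 220, 220, 219, 221] | [211, 211, 211, 211, 210, 209, 210, 210, 210, 210, 208, 206, 210, 208, 209, 208, 209, 70, 51, 49, 86, 83, 54, 45, 179, 173, 40, 54, 35, 38, 36, 35, 33, 33, 26, 35]
```

```bash
python3 - <<'E'
from h import *
import pickle
d=pickle.load(open('w13.pkl','rb')); s=d['s']; p,T,a=tool(s); g=d['pixels'].astype(int).sum(2)//3
for c in (160,280,400): print(c,g[96:136,c].tolist())
for r in (130,180,230): print(r,'L',g[r,70:120].tolist(),'R',g[r,440:490].tolist())
for r in (100,103,106,109,112,115): print(r,T.T@(onz(d,(280,r),s['eef_pos'][2]-.075)[:2]*1e3-p))
E
```

```text
160 [30, 33, 34, 32, 36, 35, 38, 37, 34, 39, 39, 38, 34, 47, 100, 128, 135, 166, 203, 216, 218, 218, 218, 218, 219, 219, 220, 219, 219, 219, 219, 220, 220, 220, 220, 218, 180, 132, 116, 118]
280 [36, 32, 32, 32, 30, 33, 32, 33, 31, 28, 32, 31, 31, 50, 106, 131, 136, 166, 201, 213, 215, 215, 215, 217, 216, 216, 216, 217, 216, 217, 217, 217, 217, 217, 217, 214, 178, 131, 118, 116]
400 [32, 30, 32, 30, 31, 32, 34, 34, 34, 32, 33, 32, 33, 49, 107, 131, 136, 162, 194, 208, 211, 211, 211, 211, 212, 211, 212, 212, 212, 211, 212, 211, 212, 212, 212, 210, 190, 138, 118, 117]
130 L [56, 47, 43, 42, 32, 36, 32, 33, 30, 36, 40, 44, 43, 38, 35, 34, 36, 34, 33, 35, 39, 39, 37, 35, 34, 37, 36, 34, 35, 34, 37, 92, 206, 220, 220, 220, 220, 221, 221, 221, 220, 220, 220, 221, 220, 220, 220, 220, 221, 220] R [209, 209, 209, 208, 208, 208, 208, 209, 209, 209, 209, 208, 209, 209, 208, 208, 208, 209, 208, 205, 173, 99, 59, 53, 54, 53, 53, 50, 54, 51, 51, 52, 53, 52, 52, 51, 51, 51, 49, 50, 51, 49, 50, 50, 50, 45, 48, 48, 48, 49]
180 L [34, 35, 33, 35, 35, 37, 31, 33, 34, 33, 34, 34, 37, 36, 41, 37, 36, 36,
[... 242 characters left out ...]
 208, 208, 209, 204, 168, 124, 92, 70, 56, 52, 54, 50, 51, 52, 51, 51, 48, 49, 49, 49, 52, 68, 86, 99, 103, 95, 83, 83, 73, 68, 60, 56]
230 L [30, 28, 28, 32, 28, 34, 33, 35, 32, 29, 27, 26, 28, 32, 33, 32, 30, 33, 36, 33, 33, 31, 30, 31, 29, 32, 35, 31, 34, 34, 35, 41, 50, 51, 46, 46, 39, 34, 89, 203, 218, 218, 219, 219, 219, 218, 218, 218, 217, 219] R [209, 210, 209, 209, 209, 210, 208, 209, 209, 210, 209, 208, 189, 130, 68, 44, 51, 59, 61, 57, 48, 37, 29, 34, 30, 33, 31, 32, 35, 31, 34, 37, 36, 33, 35, 33, 32, 35, 35, 39, 31, 34, 35, 33, 35, 33, 34, 33, 31, 31]
100 [78.9352 -1.3479]
103 [77.2996 -1.3499]
106 [75.6545 -1.352 ]
109 [74.    -1.354]
112 [72.3358 -1.3561]
115 [70.6619 -1.3581]
```

>>> play_rows(
  steps=[
    {"hand": -1,"xyz": [-36,12,0],"turn": [0,0,7]},
    {"hand": -1,"xyz": [-72,23,0],"turn": [0,0,14]},
    {"hand": -1,"xyz": [-108,35,0],"turn": [0,0,21]},
    {"hand": -1,"xyz": [-145,47,0],"turn": [0,0,28]},
    {"hand": -1,"xyz": [-182,59,0],"turn": [0,0,35]},
    {"hand": -1,"xyz": [-219,71,0],"turn": [0,0,42]},
    {"hand": -1,"xyz": [-256,83,0],"turn": [0,0,49]},
    {"hand": -1,"xyz": [-293,95,0],"turn": [0,0,56]},
    {"hand": -1,"xyz": [-330,107,0],"turn": [0,0,63]},
    {"hand": -1,"xyz": [-360,117,0],"turn": [0,0,70]},
  ],
)

```text
time: 22.03
eef_pos: [0.4752, -0.0711, 0.1803]
eef_rot: [0.353, -3.12, -0.001]
force: [0.9, 0.5, -1.9]
finger_gap: 0.0089
gripper_force: 98.9
```

```bash
python3 - <<'E'
from h import *
plan(.4722,-.0441,.15,187.74)
E
```

```text
xyz [-3.2, 27.0, 30.3] turn [0.05, -0.11, 5.17]
```

>>> play_rows(
  steps=[
    {"hand": -1,"xyz": [-1,10,5],"turn": [0,0,5.2]},
    {"hand": -1,"xyz": [-2,20,15],"turn": [0,0,5.2]},
    {"hand": -1,"xyz": [-2,27,30],"turn": [0,0,5.2]},
    {"hand": -1,"xyz": [-2,27,40],"turn": [0,0,5.2]},
    {"hand": -1,"xyz": [-2,27,40],"turn": [0,0,5.2]},
    {"hand": -1,"xyz": [-2,27,40],"turn": [0,0,5.2]},
    {"hand": -1,"xyz": [-2,27,40],"turn": [0,0,5.2]},
  ],
)

```text
time: 22.62
eef_pos: [0.4726, -0.0471, 0.1418]
eef_rot: [0.22, -3.134, 0.0]
force: [-0.4, -0.7, -2.1]
finger_gap: 0.0091
gripper_force: 98.9
```

```bash
python3 - <<'E'
from h import *
import pickle
s=observe(); print(s['time'],s['eef_pos'],tool(s)[2],s['force'],s['dq'].max())
plan(.47115,-.04444,.125,187.74)
E
```

```text
22.6167 [ 0.4726 -0.0471  0.1418] 188.02484577100887 [-0.3895 -0.705  -2.0541] 0.011412920878580476
xyz [1.0, 2.8, 16.8] turn [-0.0, -0.01, 0.28]
```

>>> play_rows(
  steps=[
    {"hand": -1,"xyz": [1,2.8,5],"turn": [0,0,0.3]},
    {"hand": -1,"xyz": [1,2.8,12],"turn": [0,0,0.3]},
    {"hand": -1,"xyz": [1,2.8,17],"turn": [0,0,0.3]},
    {"hand": -1,"xyz": [1,2.8,17],"turn": [0,0,0.3]},
    {"hand": -1,"xyz": [1,2.8,17],"turn": [0,0,0.3]},
    {"hand": -1,"xyz": [1,2.8,17],"turn": [0,0,0.3]},
  ],
)

```text
time: 23.12
eef_pos: [0.4711, -0.0438, 0.1249]
eef_rot: [-0.212, 3.134, 0.0]
force: [-0.4, 0.4, -1.9]
finger_gap: 0.0088
gripper_force: 98.9
```

```bash
python3 - <<'E'
from h import *
s=observe(); print(s['time'],s['eef_pos'],tool(s)[2],s['force'],s['dq'].max())
plan(.47115,-.04444,.108,187.74)
E
```

```text
23.1167 [ 0.4711 -0.0438  0.1249] 187.7320535408654 [-0.3902  0.4149 -1.904 ] 0.00591145817246669
xyz [0.0, -0.6, 16.9] turn [-0.0, 0.0, -0.01]
```

>>> play_rows(
  steps=[
    {"hand": -1,"xyz": [0,-0.5,6],"turn": [0,0,0]},
    {"hand": -1,"xyz": [0,-0.5,12],"turn": [0,0,0]},
    {"hand": -1,"xyz": [0,-0.5,18],"turn": [0,0,0]},
    {"hand": -1,"xyz": [0,-0.5,21],"turn": [0,0,0]},
    {"hand": -1,"xyz": [0,-0.5,21],"turn": [0,0,0]},
    {"hand": -1,"xyz": [0,-0.5,21],"turn": [0,0,0]},
  ],
  grip_force=110,
)

```text
time: 23.62
eef_pos: [0.4709, -0.0442, 0.1035]
eef_rot: [0.212, -3.134, -0.0]
force: [-0.6, -0.3, -1.6]
finger_gap: 0.0084
gripper_force: 111.6
```

>>> play_rows(
  steps=[
    {"hand": -1,"xyz": [0,0,2],"turn": [0,0,0]},
    {"hand": -1,"xyz": [0,0,4],"turn": [0,0,0]},
    {"hand": -1,"xyz": [0,0,6],"turn": [0,0,0]},
    {"hand": -1,"xyz": [0,0,8],"turn": [0,0,0]},
    {"hand": -1,"xyz": [0,0,8],"turn": [0,0,0]},
    {"hand": -1,"xyz": [0,0,8],"turn": [0,0,0]},
  ],
)

```text
time: 24.12
eef_pos: [0.4713, -0.0443, 0.0959]
eef_rot: [-0.212, 3.134, -0.0]
force: [0.9, -0.1, -0.6]
finger_gap: 0.0085
gripper_force: 111.9
```

>>> play_rows(
  steps=[
    {"hand": -1,"xyz": [0,0,2],"turn": [0,0,0]},
    {"hand": -1,"xyz": [0,0,4],"turn": [0,0,0]},
    {"hand": -1,"xyz": [0,0,6],"turn": [0,0,0]},
    {"hand": -1,"xyz": [0,0,6],"turn": [0,0,0]},
    {"hand": -1,"xyz": [0,0,6],"turn": [0,0,0]},
  ],
)

```text
time: 24.53
eef_pos: [0.4711, -0.0441, 0.0895]
eef_rot: [0.212, -3.134, -0.0]
force: [1.5, 2.2, -3.6]
finger_gap: 0.0085
gripper_force: 111.5
```

>>> play_rows(
  steps=[
    {"hand": -1,"xyz": [0,0,1.5],"turn": [0,0,0]},
    {"hand": -1,"xyz": [0,0,3],"turn": [0,0,0]},
    {"hand": -1,"xyz": [0,0,3],"turn": [0,0,0]},
    {"hand": -1,"xyz": [0,0,3],"turn": [0,0,0]},
  ],
)

```text
time: 24.87
eef_pos: [0.4708, -0.0443, 0.0868]
eef_rot: [0.212, -3.134, -0.0]
force: [-2.1, 0.7, 2.7]
finger_gap: 0.0088
gripper_force: 112.3
```

>>> play_rows(
  steps=[
    {"hand": -1,"xyz": [0,0,2],"turn": [0,0,0]},
    {"hand": -1,"xyz": [0,0,3],"turn": [0,0,0]},
    {"hand": -1,"xyz": [0,0,3],"turn": [0,0,0]},
    {"hand": -1,"xyz": [0,0,3],"turn": [0,0,0]},
  ],
)

```text
time: 25.2
eef_pos: [0.4709, -0.0443, 0.0867]
eef_rot: [-0.212, 3.133, -0.0]
force: [-13.8, 2.3, 28.6]
finger_gap: 0.0086
gripper_force: 116.0
```

>>> play_rows(
  steps=[
    {"hand": -1,"xyz": [0,0,-3],"turn": [0,0,0]},
    {"hand": -1,"xyz": [0,0,-5],"turn": [0,0,0]},
    {"hand": -1,"xyz": [0,0,-7],"turn": [0,0,0]},
    {"hand": -1,"xyz": [0,0,-7],"turn": [0,0,0]},
    {"hand": -1,"xyz": [0,0,-7],"turn": [0,0,0]},
  ],
)

```text
time: 25.62
eef_pos: [0.4707, -0.0444, 0.0881]
eef_rot: [0.211, -3.132, -0.0]
force: [6.7, -0.9, -21.5]
finger_gap: 0.0086
gripper_force: 109.2
```

>>> play_rows(
  steps=[
    {"hand": -1,"xyz": [0,0,2],"turn": [0,0,0]},
    {"hand": -1,"xyz": [0,0,5],"turn": [0,0,0]},
    {"hand": -1,"xyz": [0,0,5],"turn": [0,0,0]},
    {"hand": -1,"xyz": [0,0,4],"turn": [0,0,0]},
    {"hand": -0.2,"xyz": [0,0,3.5],"turn": [0,0,0]},
    {"hand": -0.2,"xyz": [0,0,3.5],"turn": [0,0,0]},
    {"hand": -0.2,"xyz": [0,0,3.5],"turn": [0,0,0]},
    {"hand": 0,"xyz": [0,0,-20],"turn": [0,0,0]},
    {"hand": 0,"xyz": [0,0,-55],"turn": [0,0,0]},
    {"hand": 0,"xyz": [0,0,-95],"turn": [0,0,0]},
  ],
)

```text
time: 26.45
eef_pos: [0.4701, -0.0442, 0.1854]
eef_rot: [0.212, -3.131, -0.001]
force: [0.8, 0.4, 0.5]
finger_gap: 0.0429
gripper_force: 0.0
```

>>> play_rows(
  steps=[
    {"hand": 0,"xyz": [0,0,-35],"turn": [0,0,0]},
    {"hand": 0,"xyz": [0,0,-70],"turn": [0,0,0]},
    {"hand": 0,"xyz": [0,0,-70],"turn": [0,0,0]},
    {"hand": 0,"xyz": [0,0,-70],"turn": [0,0,0]},
    {"hand": 0,"xyz": [0,0,-70],"turn": [0,0,0]},
  ],
)

```text
time: 26.87
eef_pos: [0.4712, -0.0443, 0.2553]
eef_rot: [0.212, -3.134, -0.0]
force: [-0.2, -1.0, 0.1]
finger_gap: 0.0423
gripper_force: 0.0
```

```bash
python3 - <<'E'
from h import *
import pickle
s=observe(); print(s['time'],s['eef_pos'],tool(s)[2],s['force'])
d=cam('wrist'); d['s']=s; pickle.dump(d,open('w14.pkl','wb')); cv2.imwrite('pics/w14.png',d['pixels']); g=d['pixels'].astype(int).sum(2)//3
w8=pickle.load(open('w8.pkl','rb'))
# silhouette of cover + hooks in tray frame: outer hook top edge, flange
m=(g>120).astype(np.uint8); m[330:]=0
c=max(cv2.findContours(m,cv2.RETR_EXTERNAL,cv2.CHAIN_APPROX_NONE)[0],key=cv2.contourArea)
for q in cv2.approxPolyDP(c,3,True)[:,0]: print(q,intray(onz(d,q,.018)[:2]*1e3).round(1),intray(onz(d,q,.036)[:2]*1e3).round(1))
for e in (-1,1):
    for y in (98,105):print(e*y,proj(d,[*(target(C0,Y0,(0,e*y))/1e3),.036]))
E
```

```text
26.8667 [ 0.4712 -0.0443  0.2553] 187.7306406636188 [-0.1577 -0.9969  0.1018]
[185 104] [ -73.7 -100.8] [-74.2 -95.7]
[189 149] [ -26.2 -101. ] [-29.2 -95.9]
[187 159] [ -15.1 -104.3] [-18.6 -99. ]
[180 163] [ -10.6 -112.5] [ -14.3 -106.8]
[182 189] [  19.7 -113.3] [  14.5 -107.6]
[193 190] [  20.9 -100.8] [ 15.6 -95.7]
[198 233] [ 75.  -99.6] [ 66.9 -94.5]
[365 231] [ 72.5 101.6] [64.6 96.4]
[368 190] [ 21.1 100.7] [15.8 95.6]
[379 188] [ 18.7 113.1] [ 13.5 107.4]
[382 164] [ -9.2 113.7] [-13. 108.]
[373 159] [-14.9 103.1] [-18.4  97.9]
[376 104] [-73.5 100.8] [-74.1  95.7]
-98 [189.5532 176.0959]
-105 [183.0542 176.1011]
98 [371.5269 175.9501]
105 [378.026  175.9449]
```

```bash
python3 - <<'E'
from h import *
import pickle
for n in ('w8','w11','w14'):
    d=pickle.load(open(n+'.pkl','rb')); g=d['pixels'].astype(float).mean(2); r=[]
    for e in (-1,1):
        ys=np.arange(95,116,.25); P=[proj(d,[*(target(C0,Y0,(0,e*y))/1e3),.036]) for y in ys]
        v=np.array([g[int(round(p[1])),int(round(p[0]))] for p in P]); r.append(ys[np.where(v>120)[0].max()])
        if n=='w14': print(e,v[::4].round().tolist())
    print(n,'outer hook edge -y,+y at z36',r)
a,b=cv2.cvtColor(pickle.load(open('D0.pkl','rb'))['side']['pixels'],6),cv2.cvtColor(cam('side')['pixels'],6)
for nm,(u,v) in dict(lemon=(182,301),salt=(218,240),peeler=(249,213),tin=(359,161)).items(): print(nm,cv2.absdiff(a,b)[v-15:v+15,u-15:u+15].mean())
E
```

```text
w8 outer hook edge -y,+y at z36 [np.float64(108.0), np.float64(107.75)]
w11 outer hook edge -y,+y at z36 [np.float64(107.75), np.float64(107.75)]
-1 [178.0, 175.0, 174.0, 174.0, 174.0, 167.0, 140.0, 177.0, 227.0, 228.0, 224.0, 225.0, 188.0, 85.0, 45.0, 43.0, 49.0, 49.0, 57.0, 65.0, 64.0]
1 [195.0, 188.0, 187.0, 187.0, 187.0, 182.0, 149.0, 181.0, 225.0, 229.0, 222.0, 225.0, 185.0, 96.0, 52.0, 48.0, 46.0, 43.0, 43.0, 37.0, 35.0]
w14 outer hook edge -y,+y at z36 [np.float64(107.75), np.float64(107.5)]
lemon 4.018888888888889
salt 4.588888888888889
peeler 4.354444444444445
tin 22.205555555555556
```

```bash
python3 - <<'E'
from h import *
import pickle
a=pickle.load(open('D0.pkl','rb'))['side']['pixels'].astype(int); b=cam('side')['pixels'].astype(int)
for g in (a,b):
    m=np.zeros(g.shape[:2],bool); m[140:185,340:385]=True
    m&=(g[...,0]-g[...,2]>25); v,u=np.where(m); print(m.sum(),u.mean(),v.mean())
d=np.abs(a-b).mean(2)[145:178,344:376]; print((d>25).astype(int).sum(0))
E
```

```text
111 360.34234234234236 160.1081081081081
112 360.3392857142857 160.0625
[11  8  4  3  1  0  0  1  1  2  2  3  4  4  4  5  6  6  7  6  7  8 10 10
 11 10 12 13 14 14 15 16]
```

The tin hasn't moved. The cover is centred and level, it held against an upward pull, and both hooks are back upright. Handing in.

```bash
python3 -c "
from workcell import bot
print(bot.hand_in())"
```

```text
the job is handed in; nothing more can be done
None
```

All three plates lie flat side by side in the tray with the cover pressed home; it held against a 21 N upward pull and both hooks are back upright, the bystanders are where they were, and the job was handed in at about 27 s.

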